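# Gauge a strip of cover glass on the bench micrometer

### The job

Lay the long glass strip flat on the micrometer stand's table, pointing straight in along the stand, and slide it gently under the spindle until its end is hard up against the back stop, in the middle. Let go, then turn the small ratchet knob at the very top of the micrometer clockwise (never the thicker thimble below it) until the spindle is down on the glass and the ratchet has slipped for two or three clicks. Stop there and leave the glass nipped, without disturbing the other things on the bench.

Things in the scene. Friction and masses are not known exactly. Their poses are not given: they have to be found in the camera images.
- pane: The glass strip to be gauged: clear greenish cover glass, a plain rectangle 180 mm long (its x), 55 mm wide (its y), thickness to be gauged, nominally 8 mm (7 to 9); 150 to 230 g. Origin at its very centre, in mid-thickness. Both ends and both faces are alike. It starts lying flat on the bench. Held at its edges it can swing in the grip if rushed.
- stand: Bench micrometer stand, fixed. Origin at bench level straight under the spindle axis; x points from its open front to the back stop and column, z up. Ground steel table, top at z = 40 mm, from x = -140 to +30 mm, y -50 to +50. The glass is home when its centre is at x = -60 mm, y = 0. Column 26 mm thick at x = +63 mm, its bracket and clamp ring (33 mm wide) carry the upright micrometer head at x = y = 0.
- stop_face (a point): Middle of the foot of the back stop's front face, where the stop meets the table: 30 mm behind the spindle axis along the stand's x, z = 40 mm. The stop is a dark steel bar across the table, 84 mm wide, 10 mm high.
- knob_mid (a point): Mid-height point on the axis of the ratchet knob: steel, fluted, 16 mm in diameter, 28 mm tall, its foot 14 mm below this point and its top 14 mm above (216 mm over the bench). It keeps its height. Clockwise from above lowers the spindle, against about 0.03 N m; with the spindle on the glass the torque rises to 0.06 N m and the clutch slips, dropping at each click. Turned back, it unscrews.
- ratchet (a joint): Angle of the ratchet knob against the thimble (rad), 0 at the start. It stays near 0 (below 0.3) while the knob carries the thimble along, and grows by 0.52 with each click, without end; the second click is over at 1.05, the third at 1.57. The screw then holds the glass with about 15 N when the knob is let go.
- spindle: The micrometer's steel spindle, 8 mm in diameter; origin at the centre of its flat lower end, on the stand's z axis. It starts 10 to 12 mm above the stand's table and comes down 10 mm per turn of the thimble (1.6 mm per rad) without turning itself.
- thimble: The thimble, 24 mm in diameter, 36 mm tall, not to be gripped; its top is 2 mm below the foot of the ratchet knob. Origin on the axis at its lower end, 150 mm over the bench. A readout box below it sticks out 19 mm to the stand's front: a hand holding the glass keeps clear of it by holding the strip 80 mm or more before the spindle axis.
- cup: Bystander: clear lidded plant cup, 84 mm in diameter, 91 mm tall; origin at the centre of its underside.
- cutter: Bystander: pencil-shaped glass cutter lying on the bench, 135 mm long, 14 mm thick; origin on the bench near its middle, its head towards its x.
- clipbox: Bystander: small black open box of clear lid clips, 85 x 65 x 28 mm; origin at the centre of its underside.
Mind the look-alikes: they are no part of the job. There is more than one size of the pane; the job needs the middle-sized.

How it is judged:
By the outcome, as a careful person would: the job done as asked, in the order asked, and still so for the second after the job is handed in, with the robot touching nothing.
It also fails if it takes over 72 s, if anything falls off the work surface, if the arm or the gripper's body presses on something with over 40 N, if the wrist force passes 120 N, or if a joint passes its speed limit or range.

### The arm

A 7-joint arm with a two-finger parallel gripper is mounted at the origin on the work surface. World frame = base frame: x ahead of the robot, y to its left, z up, the work surface at z = 0. Lengths are in m, angles in rad, forces in N, time in s.
With the tool pointing down it reaches from about 0.425 to 0.875 m from the base axis. Payload 8.4 kg.
Tool frame: the origin (TCP) lies midway between the tips of the shut fingers; the grasp point (between the pads) lies 19 mm behind it; x points along the fingers, z is the direction in which the jaws open and shut, and the axes are right-handed (so a half turn about x gives the same grasp; the last joint's range is limited). The gripper opens to 85 mm and grips with 20 to 120 N. Pads are 22 mm wide; open, the fingers measure 114 mm over their backs; the gripper's body (76 mm by 85 mm) begins 54 mm behind the grasp point. The pads swing forward as they close: fully open they stand 13 mm farther back than shut.
Start: joints at [1.148, 0.333, 0.04, 1.465, -0.013, 1.343, -0.059], TCP at [0.207, -0.616, 0.192] pointing down, gripper open.
Joint ranges: [-2.58, 2.58], [-0.38, 2.09], [-1.3, 1.39], [0.25, 2.4], [-1.5, 4.64], [0.08, 2.09], [-2.65, 2.65]. Speed limits (rad/s): [2.22, 2.22, 2.79, 2.79, 3.14, 3.14, 3.14].

### API

Orientations are given as a 3x3 rotation matrix whose columns are the frame's x, y, z axes.
In Python, from bench import r gives the robot as it stands.
- The arm moves only by the tool carry_out, never from a script. Its argument "series" is a list of rows, each a list of 5 numbers: the opening, from 0 (shut) to 1 (fully open), then the shift along the tool's x, y, z in cm, then the turn about the tool's x in rad. In form: [[hand, x, y, z, turn], ...]. A call has exactly 8 rows; each row is the pose to reach, as a shift and turn from the pose measured when the call began, along the tool's axes at that moment; what a row does not reach only later rows make up. A row lasts 1/8 s, in which the tool goes at most 62.5 mm and 10.7 degrees, less where a joint would pass 70% of its speed; a pose out of reach is approached as far as the arm can. A call with a gripper value outside its range is refused whole. The fingers move at their own pace and stop on an object; the grip force is fixed at half the most. Time passes only in rows, so rows that repeat a pose let the fingers close, or fill a call up. It gives the time, the measured TCP pose, the force and the opening at its end, in the units of the state.
- r.state(): the state, without advancing time (a new reading comes with each control period).
- r.grab_frame(name): name is "scene" or "top"; returns a dict with "frame" (400x640x3 uint8, red, green, blue), "z_map" (400x640 float32, m along the optical axis (not along the pixel's ray), 0 where there is no reading), "fx", "fy", "cx", "cy" (pixels), "extrinsics" (4x4, takes a point from camera to world coordinates). Camera axes: x right, y down, z forward; pixel columns grow to the right and rows downward; lengths in m; the calibration is good to about 2 mm. A picture is of the moment at which its call begins.
- r.job_done(): hands the job in, once; it reports no verdict.
Trained networks look in the newest picture that a camera, given by its name, has taken for a name from the list of things; names that differ only in an ending like _2 or _b are one class to them, and where a whole thing is asked for, a point or a joint stands for the part that bears it (a point fixed in the world has none). Each returns a list of dicts, best first, with "conf" (0 to 1); they miss things now and then, are a little off and sometimes report something else, mostly with a low value. They report only what shows in the picture. A call takes as long as a camera call. They do not tell look-alikes from the thing itself.
- r.spot_in(camera, name): "uv" ([column, row] in pixels, amid what is visible of it).
- r.place_of(camera, name): "uv" ([column, row] in pixels: a listed point, or the origin of a listed thing).
The state is a dict: "time": time; "joints": joint angles; "joint_vel": joint speeds; "joint_efforts": joint torques, N m; "ee_pos": TCP position; "ee_rot": TCP orientation; "wrist_force": force on the tool from outside, world axes, zero at the start; "moment": the same for the moment, N m; "opening": opening from 0.0 (shut) to 1.0 (fully open).
Only numpy, scipy, OpenCV 4.12 (cv2) and the standard library are available. Lean on these libraries where they do the work, as an engineer would, in place of code of your own. Each camera call takes 0.05 s, during which the arm holds its last target.

## Working session

There is one attempt and no reset: what is moved stays moved. The work goes in short steps, Python scripts to look and compute and a tool call to move; the robot and the scene stay as the last step left them, time stands still between calls to the robot, and variables do not carry over. Pictures are saved under pics/ and viewed, and the job is handed in when it is done.

Besides the shell and the picture viewer there is one more tool, called after "Request:" by a JSON object that holds its "method" and its "body". carry_out: Moves the arm, as the interface text tells. Its arguments: {"type":"object","properties":{"series":{"type":"array","items":{"type":"array","items":{"type":"number"}}}},"required":["series"]}

```bash
mkdir -p pics; ls; cat > h.py <<'E'
import numpy as np, cv2, json
from bench import r
def snap(cam,fn=None):
    f=r.grab_frame(cam)
    if fn: cv2.imwrite('pics/'+fn,cv2.cvtColor(f['frame'],cv2.COLOR_RGB2BGR))
    return f
def at_z(f,uv,z):
    E=np.array(f['extrinsics']);d=E[:3,:3]@np.array([(uv[0]-f['cx'])/f['fx'],(uv[1]-f['cy'])/f['fy'],1]);o=E[:3,3]
    return o+d*(z-o[2])/d[2]
def at_d(f,uv):
    u,v=[int(round(a)) for a in uv];d=f['z_map'][v,u];E=np.array(f['extrinsics'])
    return E[:3,:3]@(d*np.array([(uv[0]-f['cx'])/f['fx'],(uv[1]-f['cy'])/f['fy'],1]))+E[:3,3]
def proj(f,p):
    E=np.linalg.inv(np.array(f['extrinsics']));q=E[:3,:3]@np.array(p)+E[:3,3]
    return [f['fx']*q[0]/q[2]+f['cx'],f['fy']*q[1]/q[2]+f['cy']]
E
python3 - <<'E'
from h import *
np.set_printoptions(precision=4,suppress=True)
s=r.state();print(s['time'],s['ee_pos'],s['ee_rot'],s['opening'],s['wrist_force'])
for c in('scene','top'):
    f=snap(c,c+'0.png');print(c,f['fx'],f['cx'],f['cy'],np.array(f['extrinsics']))
    for n in('pane','stand','stop_face','knob_mid','spindle','cup','cutter','clipbox','thimble'):
        for o in r.place_of(c,n): print(n,np.round(o['uv'],1),round(o['conf'],2),at_d(f,o['uv']),at_z(f,o['uv'],0.004))
print(r.state()['time'])
E
```

```text
pics
0.0 [ 0.2066 -0.6158  0.191 ] [[-0.0006  0.9481  0.3181]
 [ 0.0015  0.3181 -0.9481]
 [-1.     -0.0001 -0.0016]] 0.997912633647445 [0.0261 0.4859 0.0522]
scene 473.23584046599046 318.9154156206983 201.8708860631082 [[-0.8284  0.3649 -0.425   1.0493]
 [ 0.5601  0.5495 -0.62    0.7744]
 [ 0.0073 -0.7516 -0.6596  0.9885]
 [ 0.      0.      0.      1.    ]]
pane [455.2 277.8] 0.9 [0.2908 0.3099 0.0129] [0.2838 0.3056 0.004 ]
pane [344.5 290. ] 0.82 [0.557  0.1773 0.0094] [0.5543 0.174  0.004 ]
stand [266.7 234.4] 0.98 [ 0.6382 -0.0838  0.0396] [ 0.6228 -0.116   0.004 ]
stop_face [254.8 227.9] 0.68 [ 0.6573 -0.1172  0.0484] [ 0.6388 -0.1592  0.004 ]
knob_mid [259.7 179.4] 0.46 [ 0.6284 -0.1157  0.2119] [ 0.5157 -0.3541  0.004 ]
spindle [261.9 221.2] 0.38 [ 0.623  -0.1393  0.0389] [ 0.6074 -0.1729  0.004 ]
cutter [347.  380.9] 0.69 [0.7002 0.3808 0.0084] [0.6986 0.3791 0.004 ]
clipbox [255.2 183.6] 0.97 [ 0.5515 -0.3149  0.0285] [ 0.5387 -0.3427  0.004 ]
thimble [259.8 197.3] 0.43 [ 0.6303 -0.1218  0.1465] [ 0.5595 -0.2735  0.004 ]
top 486.93857700262623 334.6310337671526 198.219629724
[... 408 characters left out ...]
 0.6267 -0.1352  0.004 ]
stop_face [366.4 157. ] 0.55 [ 0.6485 -0.1155  0.1165] [ 0.6676 -0.1234  0.004 ]
knob_mid [268.7 137.5] 0.54 [0.7232 0.1951 0.0887] [0.7415 0.2063 0.004 ]
knob_mid [370.2 161.3] 0.52 [ 0.6184 -0.1193  0.2169] [ 0.6526 -0.1359  0.004 ]
cup [267.5 136.6] 0.89 [0.7254 0.1984 0.0927] [0.7447 0.2103 0.004 ]
cup [216.2 150.8] 0.61 [0.6976 0.382  0.0142] [0.6996 0.3844 0.004 ]
cutter [218.7 151.5] 0.43 [0.6947 0.3731 0.016 ] [0.697 0.376 0.004]
clipbox [434.8 193.1] 0.97 [ 0.5408 -0.3516 -0.0035] [ 0.5401 -0.35    0.004 ]
thimble [371.4 164.4] 0.59 [ 0.6135 -0.1249  0.1884] [ 0.642  -0.1396  0.004 ]
thimble [217.5 149.8] 0.5 [0.6993 0.3756 0.0226] [0.7029 0.38   0.004 ]
1.0
```

View pics/scene0.png

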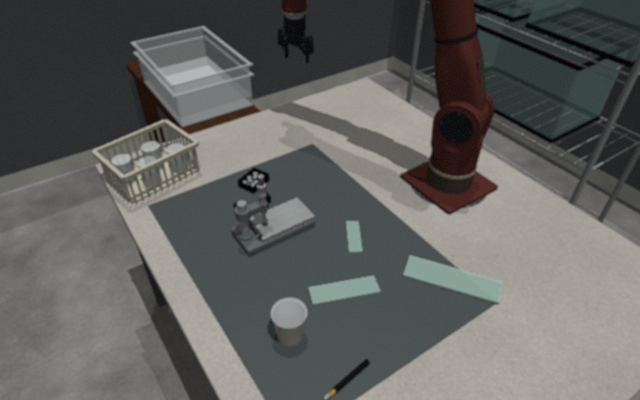

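View pics/top0.png

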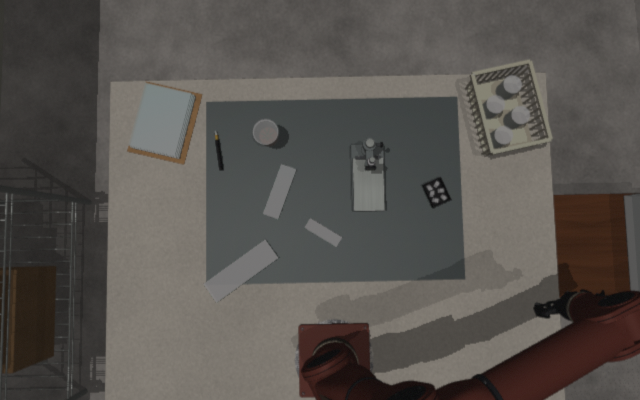

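```bash
python3 - <<'E'
import cv2
a=cv2.imread('pics/top0.png')[110:310,200:460]
cv2.imwrite('pics/top0z.png',cv2.resize(a,None,fx=3,fy=3,interpolation=cv2.INTER_CUBIC))
a=cv2.imread('pics/scene0.png')[150:340,200:460]
cv2.imwrite('pics/scene0z.png',cv2.resize(a,None,fx=3,fy=3,interpolation=cv2.INTER_CUBIC))
E
```

```text
(no output)
```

View pics/top0z.png

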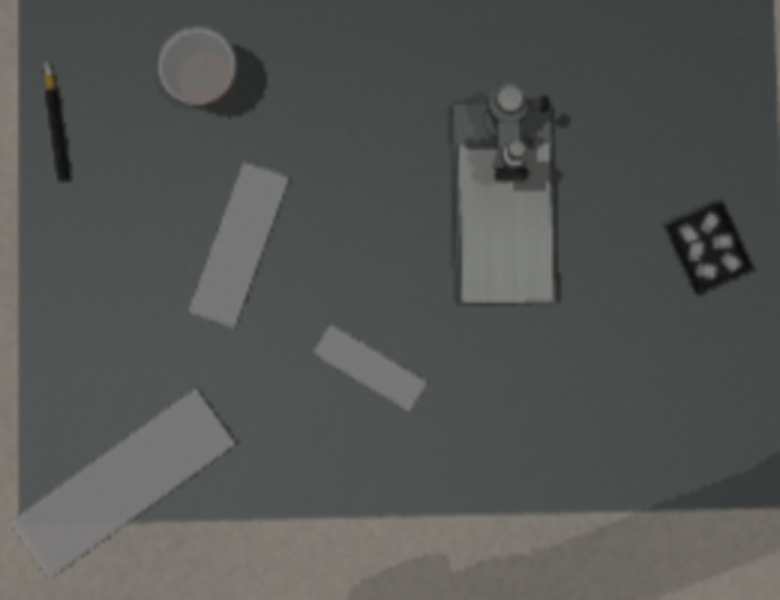

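View pics/scene0z.png

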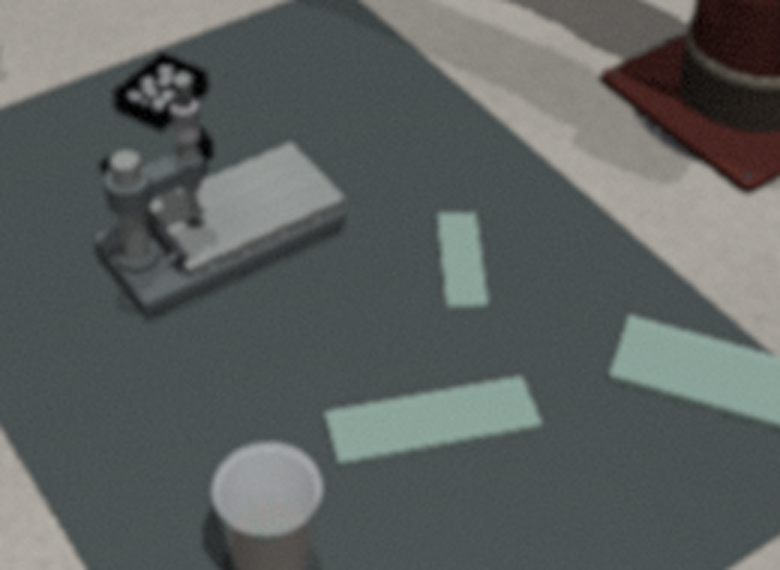

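Top view: the middle-sized pane is at about (279,191), the small one at (323,233) and the large one at (243,270). The stand is at (370,180), with its front towards the robot. Next I measure the pane and stand accurately in both cameras.

```bash
cat >> h.py <<'E'
def warp(f,z,x0,x1,y0,y1,s=2000):
    # rectified: col -> y (left = +y), row -> x (up=+x)
    P=[(x1,y1),(x1,y0),(x0,y0),(x0,y1)]
    src=np.float32([proj(f,(x,y,z)) for x,y in P]); W=int((y1-y0)*s);H=int((x1-x0)*s)
    return cv2.warpPerspective(f['frame'],cv2.getPerspectiveTransform(src,np.float32([(0,0),(W,0),(W,H),(0,H)])),(W,H),flags=cv2.INTER_CUBIC)
E
python3 - <<'E'
from h import *
for c in('scene','top'):
    f=snap(c)
    a=warp(f,.008,.40,.72,.05,.30); b=warp(f,.04,.42,.74,-.26,-.0)
    cv2.imwrite(f'pics/w_{c}.png',cv2.cvtColor(np.hstack([a,b])[:600,:],cv2.COLOR_RGB2BGR)[:, :][:600])
    g=cv2.cvtColor(a,cv2.COLOR_RGB2GRAY).astype(np.uint8)
    t,m=cv2.threshold(g,0,255,cv2.THRESH_OTSU)
    cs,_=cv2.findContours(m,0,2)
    for k in cs:
        if cv2.contourArea(k)<8000: continue
        (u,v),(w,h),an=cv2.minAreaRect(k);bp=cv2.boxPoints(((u,v),(w,h),an))
        print(c,'rect c',.72-v/2000,.30-u/2000,'size',w/2,h/2,an,t,[(round(.72-q[1]/2000,4),round(.3-q[0]/2000,4)) for q in bp], cv2.contourArea(k)/4)
E
```

```text
Traceback (most recent call last):
ValueError: all the input array dimensions except for the concatenation axis must match exactly, but along dimension 0, the array at index 0 has size 639 and the array at index 1 has size 640
```

```bash
sed -i 's/W=int((y1-y0)\*s);H=int((x1-x0)\*s)/W=round((y1-y0)*s);H=round((x1-x0)*s)/' h.py
python3 - <<'E'
from h import *
for c in('scene','top'):
    f=snap(c)
    a=warp(f,.008,.42,.72,.09,.29); b=warp(f,.04,.42,.72,-.22,-.02)
    cv2.imwrite(f'pics/w_{c}.png',cv2.cvtColor(np.hstack([a,b]),cv2.COLOR_RGB2BGR))
    g=cv2.cvtColor(a,cv2.COLOR_RGB2GRAY)
    t,m=cv2.threshold(g,0,255,cv2.THRESH_OTSU)
    cs,_=cv2.findContours(m,0,2)
    for k in cs:
        if cv2.contourArea(k)<8000: continue
        (u,v),(w,h),an=cv2.minAreaRect(k);bp=cv2.boxPoints(((u,v),(w,h),an))
        print(c,'rect c',.72-v/2000,.29-u/2000,'size',w/2,h/2,an,t,[(round(.72-q[1]/2000,4),round(.29-q[0]/2000,4)) for q in bp], cv2.contourArea(k)/4)
E
```

```text
scene rect c 0.5554269409179687 0.1726757354736328 size 57.80747985839844 181.34461975097656 20.872997283935547 116.0 [(np.float32(0.481), np.float32(0.232)), (np.float32(0.6504), np.float32(0.1674)), (np.float32(0.6299), np.float32(0.1134)), (np.float32(0.4604), np.float32(0.178))] 10098.0
scene rect c 0.6932499999999999 0.15424999999999997 size 53.5 93.5 90.0 116.0 [(np.float32(0.72), np.float32(0.201)), (np.float32(0.72), np.float32(0.1075)), (np.float32(0.6665), np.float32(0.1075)), (np.float32(0.6665), np.float32(0.201))] 4038.25
top rect c 0.5578545074462891 0.17296763610839844 size 55.39227294921875 180.61346435546875 20.784862518310547 97.0 [(np.float32(0.4833), np.float32(0.2309)), (np.float32(0.6521), np.float32(0.1668)), (np.float32(0.6325), np.float32(0.115)), (np.float32(0.4636), np.float32(0.1791))] 9571.875
```

View pics/w_scene.png

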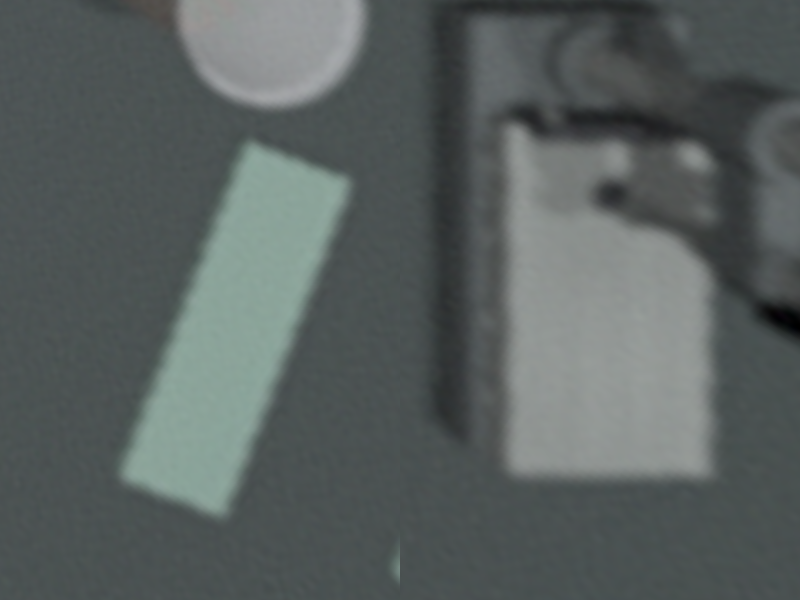

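View pics/w_top.png

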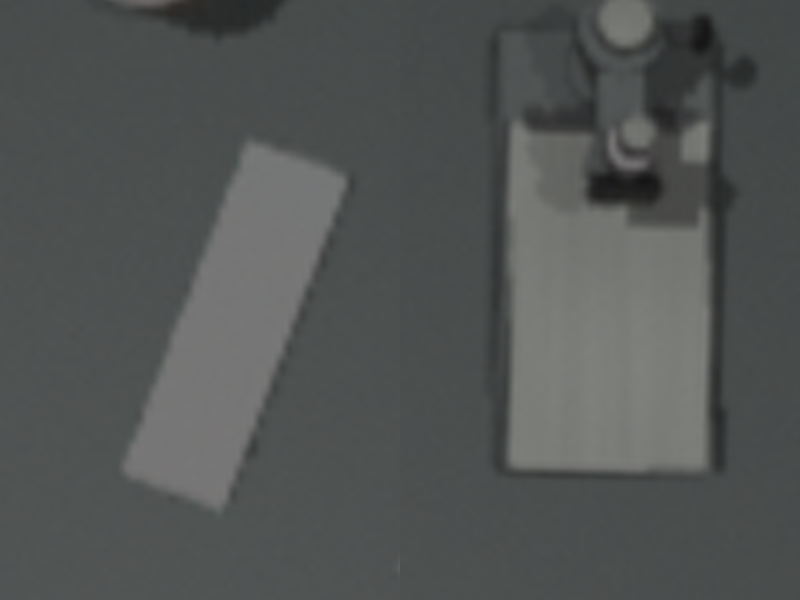

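```bash
cat >> h.py <<'E'
def edge(g,pts,axis,lo,hi,sign):
    """subpixel edge max gradient along axis (0: scan rows at col p; 1: scan cols at row p)"""
    out=[]
    gg=cv2.GaussianBlur(g.astype(np.float32),(0,0),3)
    for p in pts:
        l=gg[lo:hi,p] if axis==0 else gg[p,lo:hi]
        d=np.gradient(l)*sign;i=int(np.argmax(d))
        if 0<i<len(d)-1:
            den=d[i-1]-2*d[i]+d[i+1]; s=i+0.5*(d[i-1]-d[i+1])/den if den else i
            out.append((p,lo+s))
    out=np.array(out);
    from numpy.polynomial import polynomial as P
    k=np.ones(len(out),bool)
    for _ in range(4):
        c=np.polyfit(out[k,0],out[k,1],1);e=np.abs(np.polyval(c,out[:,0])-out[:,1]);k=e<max(1,2*np.median(e))
    return c,e[k].mean(),k.sum()
E
python3 - <<'E'
from h import *
for c in('scene','top'):
    f=snap(c)
    X1,Y1=.72,-.02
    b=warp(f,.04,.42,.72,-.22,-.02); g=cv2.cvtColor(b,cv2.COLOR_RGB2GRAY)
    L=edge(g,range(220,455,5),1,90,125,1);
    R=edge(g,range(280 if c=='scene' else 240,455,5),1,290,335,-1);
    F=edge(g,range(125,300,5),0,455,490,-1)
    print(c,'L',L,'R',R,'F',F)
    yl=lambda r:np.polyval(L[0],r); yr=lambda r:np.polyval(R[0],r)
    row=350
    print(' width mm',(yr(row)-yl(row))/2,' centre y at x',X1-row/2000,Y1-(yl(row)+yr(row))/2/2000,'yaw deg L,R,F',[np.degrees(np.arctan(k)) for k in (L[0][0],R[0][0],-F[0][0])],'front x at col210',X1-np.polyval(F[0],210)/2000)
    # left edge slope: dcol/drow; x=-row,y=-col => dy/dx = dcol/drow
    Z=f['z_map']; 
    for n in('knob_mid','thimble','spindle','stop_face'):
        for o in r.place_of(c,n):
            print(n,o['conf'],o['uv'],at_z(f,o['uv'],dict(knob_mid=.202,thimble=.15,spindle=.051,stop_face=.04)[n]))
    t=warp(f,.216,.42,.72,-.22,-.02) 
    cv2.imwrite(f'pics/k_{c}.png',cv2.cvtColor(np.hstack([t[:,:]]),cv2.COLOR_RGB2BGR))
E
python3 -c "
import cv2,numpy as np
cv2.imwrite('pics/k.png',np.hstack([cv2.imread('pics/k_scene.png'),cv2.imread('pics/k_top.png')]))"
```

```text
scene L (array([-2.24590507e-03,  1.07237125e+02]), np.float64(0.625058435271071), np.int64(37)) R (array([6.17775116e-03, 3.07578146e+02]), np.float64(0.8223705171709697), np.int64(30)) F (array([-4.73970733e-03,  4.77469285e+02]), np.float64(0.39301876214214343), np.int64(30))
 width mm 101.64465018491985  centre y at x 0.5449999999999999 -0.12404785417311141 yaw deg L,R,F [np.float64(-0.12868066516810037), np.float64(0.3539545656934726), np.float64(0.271563192517055)] front x at col210 0.4817630268015136
thimble 0.62 [261.8, 196.7] [ 0.62638297 -0.11725698  0.15      ]
spindle 0.34 [261.8, 221.9] [ 0.63010561 -0.12526462  0.051     ]
stop_face 0.56 [254.4, 225.7] [ 0.65049394 -0.13370855  0.04      ]
top L (array([8.39279291e-03, 1.06439695e+02]), np.float64(1.6600453561115396), np.int64(47)) R (array([-1.37385059e-02,  3.13945783e+02]), np.float64(0.3809807833010166), np.int64(39)) F (array([1.03020402e-02, 4.68000548e+02]), np.float64(0.4397414678762061), np.int64(35))
 width mm 99.88006686091018  centre y at x 0.5449999999999999 -0.12462861967829361 yaw deg L,R,F [np.float64(0.4808603219939548), np.float64(-0.7871088842561293), np.float64(-0.5902425460584196)] front x at col210 0.4849180119105748
knob_mid 0.54 [372.2, 159.5] [ 0.62604812 -0.12655777  0.202     ]
thimble 0.6 [369.1, 168.3] [ 0.60748767 -0.12053774  0.15      ]
stop_face 0.82 [367.3, 157.5] [ 0.65972873 -0.12382835  0.04      ]
```

View pics/k.png

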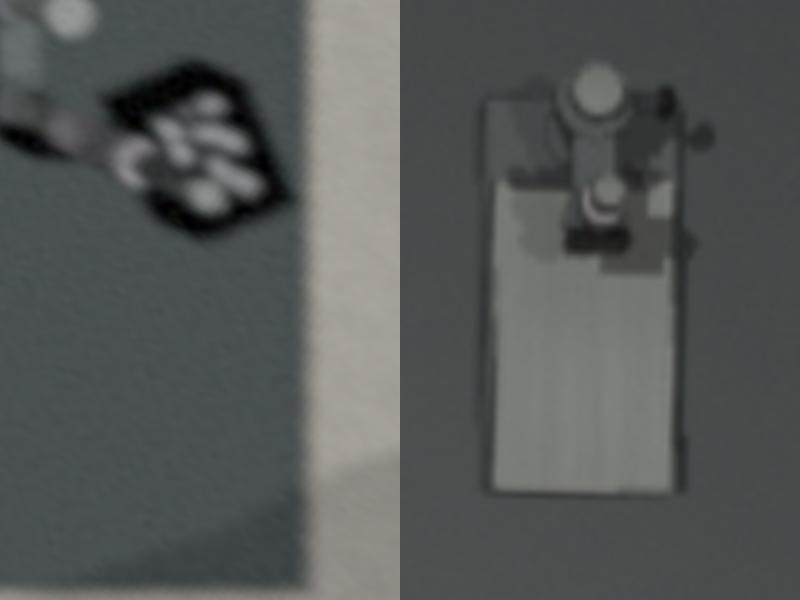

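Both cameras agree to within about 3 mm. They put the pane centre near (0.5565, 0.173) with yaw -20.8° and size 180×55. The stand axis is near (0.624, -0.1245) with yaw about 0. Next come a helper for the moves and a check of the stand's heights.

```bash
cat >> h.py <<'E'
def rel(p,yaw=None):
    """world target TCP -> tool shift in cm and turn. yaw = direction of jaw axis (deg), half turn free"""
    s=r.state();R=np.array(s['ee_rot']);d=R.T@(np.array(p)-np.array(s['ee_pos']))*100
    t=None
    if yaw is not None:
        cur=np.degrees(np.arctan2(R[1,2],R[0,2])); dy=(yaw-cur+90)%180-90; t=-np.radians(dy)
    return np.round(d,2),t if t is None else round(t,3)
def st():
    s=r.state();R=np.array(s['ee_rot'])
    print('t',round(s['time'],2),'p',np.round(s['ee_pos'],4),'jaw',round(np.degrees(np.arctan2(R[1,2],R[0,2])),2),'tilt',np.round(R[:,0],3),'F',np.round(s['wrist_force'],2),'M',np.round(s['moment'],3),'op',round(s['opening'],3),'q',np.round(s['joints'],3))
E
python3 - <<'E'
from h import *
st()
print('wp1',rel((.47,-.12,.2),-100)); print('over pane',rel((.5285,.1837,.1),-110.8))
f=snap('top')
Z=f['z_map']
E=np.array(f['extrinsics'])
H=np.zeros((12,9))
v,u=np.mgrid[130:185,350:395]
d=Z[130:185,350:395]
P=np.stack([(u-f['cx'])/f['fx']*d,(v-f['cy'])/f['fy']*d,d],-1)@E[:3,:3].T+E[:3,3]
np.set_printoptions(linewidth=200)
print((P[5:50:2,5:40:2,2]*1000).astype(int))
E
```

```text
t 1.65 p [ 0.2068 -0.6162  0.1919] jaw -71.45 tilt [-0.  0. -1.] F [0.22 0.17 0.17] M [-0.016 -0.026 -0.012] op 0.998 q [ 1.148  0.333  0.04   1.465 -0.013  1.343 -0.058]
wp1 (array([ -0.81,  40.74, -38.67]), np.float64(0.498))
over pane (array([  9.19,  55.95, -65.6 ]), np.float64(0.687))
[[   2    7   -1    3    2    4    8   -1    4    5   -2    1    4    0   -1    3    5   -4]
 [   4    0    2    1    1   -2    1    3   -2    5    6    2    4    2 1633    4    3    3]
 [   0    3    0    0   -2  128  125  147  151  134    6   -2    1   -1   -2   12    7   -6]
 [  -8    7    1    4    3  133  152  154  155  149   -1    6    2    0   -3    4    2   -3]
 [   0    0    2    0  123  142  150  159  155  158  132    4    0  124    5    5   10   -1]
 [  26   26   25   27  131  127  154  153  154  147  125  126  117  126   25   -2    2    6]
 [  28   27   28   27  123  128  134  147  142  127  121   30   24  118   33    9    2   -1]
 [  33   27   24   34  100  122  126  127  133  123   33   26   23   26   34    2    7   -2]
 [  28   20   29   30   39  109  125  130  126   38   20   26   2
[... 630 characters left out ...]
77  174   44   45   46   41   30    2    1    2]
 [  44   45   46 1633   41  145  150  154  153  148  148   39   42   49   28   -3    0    6]
 [  39   34   41   45   34  149  151  154  145  146  151   41   40   46   26    4    0   -3]
 [  40   47   36   34   29   39   41   36   35   48   42   41   38   42   26    7   12   -3]
 [  44   45   43   41   43   40   39   42   41   38   41   39   45   44   28    1   -4   -6]
 [  42   36   44   42   38   38   45   40   37   36   38   39   42   47   45    6    2    1]
 [  38   39   42   32   39   38   44   39   35   42   36   39   42   39   38    6    0    1]
 [  43   45   35   40   38   40   45   37   43   44   41   40   46   41   42    2    2   -8]]
```

Request:
{"method": "carry_out", "body": {"series": [[1,-0.1,4.5,-4.3,0.06],[1,-0.2,9,-8.6,0.12],[1,-0.3,13.5,-12.9,0.18],[1,-0.4,18,-17.2,0.24],[1,-0.5,22.5,-21.5,0.3],[1,-0.6,27,-25.8,0.36],[1,-0.7,31.5,-30.1,0.42],[1,-0.8,36,-34.4,0.48]]}}

```text
time: 2.7
ee_pos: [0.4394, -0.1738, 0.2004]
ee_rot: [[0.001, 0.987, -0.158], [-0.001, -0.158, -0.987], [-1.0, 0.001, 0.0]]
wrist_force: [-0.3, 0.3, -0.4]
opening: 1.001
```

```bash
python3 - <<'E'
from h import *
st()
print('over pane',rel((.5285,.1837,.12),-110.8))
E
```

```text
t 2.7 p [ 0.4394 -0.1738  0.2004] jaw -99.08 tilt [ 0.001 -0.001 -1.   ] F [-0.3   0.34 -0.39] M [-0.046 -0.069 -0.03 ] op 1.001 q [ 0.635 -0.017 -0.345  1.851 -0.006  1.306 -1.438]
over pane (array([  8.02,   3.15, -36.71]), np.float64(0.205))
```

Request:
{"method": "carry_out", "body": {"series": [[0.9,0,0.4,-5,0.03],[0.9,0.5,0.8,-10,0.06],[0.9,1,1.2,-15,0.09],[0.85,2,1.6,-20,0.12],[0.85,3.5,2,-25,0.15],[0.8,5,2.5,-30,0.18],[0.8,6.5,3,-35,0.205],[0.8,8,3.15,-36.7,0.205]]}}

```text
time: 3.7
ee_pos: [0.5283, 0.1874, 0.1199]
ee_rot: [[0.001, 0.936, -0.352], [0.001, -0.352, -0.936], [-1.0, 0.001, -0.001]]
wrist_force: [-0.7, -1.5, -0.2]
opening: 0.801
```

```bash
python3 - <<'E'
from h import *
st()
print('at pane',rel((.5285,.1837,-.002),-110.8))
f=snap('top','a1.png');g=snap('scene','a2.png')
a=f['frame'][150:290,220:370];b=g['frame'][210:340,270:420]
R=lambda x:cv2.resize(x[:,:,::-1],(400,370),interpolation=cv2.INTER_CUBIC)
cv2.imwrite('pics/a.png',np.hstack([R(a),R(b)]))
E
```

```text
t 3.7 p [0.5283 0.1874 0.1199] jaw -110.63 tilt [ 0.001  0.001 -1.   ] F [-0.66 -1.47 -0.15] M [ 0.002 -0.     0.013] op 0.801 q [ 0.168  0.272 -0.682  1.751  0.184  1.181 -2.497]
at pane (array([12.19,  0.14,  0.36]), np.float64(0.003))
```

View pics/a.png

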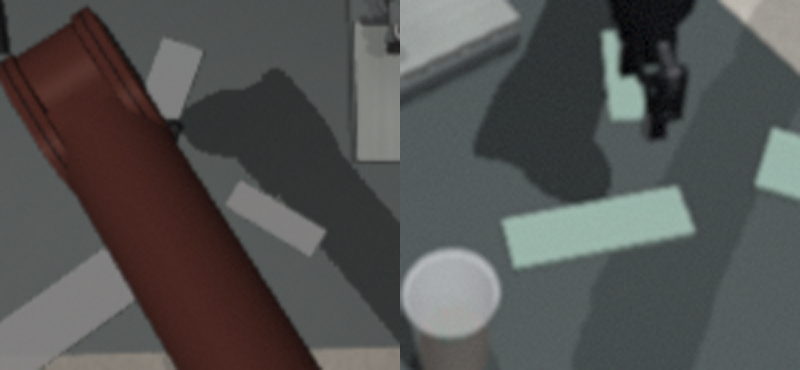

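The arm is over the pane's near half and the strip lies untouched. I descend straight.

Request:
{"method": "carry_out", "body": {"series": [[0.8,2,0.1,0.3,0],[0.8,4,0.1,0.35,0],[0.8,6,0.1,0.35,0],[0.8,8,0.1,0.35,0],[0.8,9.5,0.1,0.35,0],[0.8,11,0.1,0.35,0],[0.8,12,0.1,0.35,0],[0.8,12.2,0.1,0.35,0]]}}

```text
time: 4.8
ee_pos: [0.5264, 0.1822, -0.004]
ee_rot: [[-0.003, 0.936, -0.352], [-0.0, -0.352, -0.936], [-1.0, -0.002, 0.001]]
wrist_force: [-0.3, 0.0, 0.6]
opening: 0.799
```

```bash
python3 - <<'E'
from h import *
st()
g=snap('scene','b2.png')
b=g['frame'][200:340,250:430]
cv2.imwrite('pics/b.png',cv2.resize(b[:,:,::-1],None,fx=4,fy=4,interpolation=cv2.INTER_CUBIC))
E
```

```text
t 4.8 p [ 0.5264  0.1822 -0.004 ] jaw -110.61 tilt [-0.003 -0.    -1.   ] F [-0.34  0.    0.59] M [-0.042 -0.007 -0.003] op 0.799 q [ 0.118  0.41  -0.629  1.869  0.289  0.957 -2.572]
```

View pics/b.png

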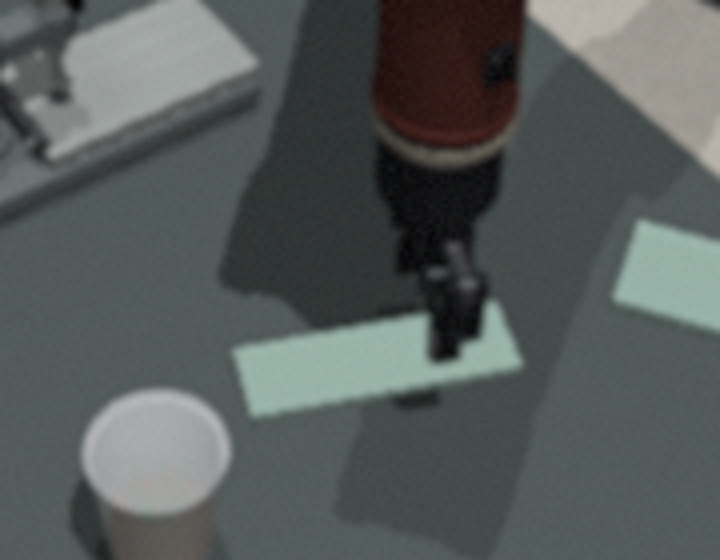

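```bash
python3 - <<'E'
from h import *
g=snap('scene')
c=np.array([.5264,.1822]);j=np.array([.352,.936])
for z in(.0,.01,.02,.03,.05):
    print(z,[np.round((np.array(proj(g,(*(c+j*h),z)))-[250,200])*4) for h in(.034,.045,-.034)])
print(r.spot_in('scene','pane'))
E
```

```text
0.0 [array([435., 394.]), array([440., 408.]), array([405., 314.])]
0.01 [array([436., 385.]), array([441., 398.]), array([406., 304.])]
0.02 [array([437., 375.]), array([442., 389.]), array([406., 294.])]
0.03 [array([438., 365.]), array([443., 379.]), array([407., 284.])]
0.05 [array([440., 345.]), array([445., 359.]), array([409., 264.])]
[{'uv': [453.0, 280.3], 'conf': 0.78}, {'uv': [340.2, 289.6], 'conf': 0.76}, {'uv': [263.7, 217.4], 'conf': 0.17}]
```

```bash
python3 - <<'E'
from h import *
g=snap('scene','b3.png')
b=g['frame'][265:310,330:390]
cv2.imwrite('pics/b3z.png',cv2.resize(b[:,:,::-1],None,fx=12,fy=12,interpolation=cv2.INTER_NEAREST))
np.set_printoptions(linewidth=220)
E=np.array(g['extrinsics'])
v,u=np.mgrid[268:306:2,340:378:2]
d=g['z_map'][268:306:2,340:378:2]
P=np.stack([(u-g['cx'])/g['fx']*d,(v-g['cy'])/g['fy']*d,d],-1)@E[:3,:3].T+E[:3,3]
print((P[...,2]*1000).astype(int))
E
```

```text
[[  1   0   0   0   2   0   0 117 119   2   0 138 147 149 147 149  -2   0   0]
 [  0   2   0  -3   5   1   0 111 118 115 140 146 148 988 147 147   1   0   0]
 [  0   1   5   0  -1   3   2  -1 112 112 140 145 144 142 143 140   3   2   3]
 [  1  -1  -2   0   0   3   1   0 100 103 128 139 141 138 133 135   2  -1   2]
 [  0   2   1   0   0  -2  -3   0  92 102 122 127 126 127 130 127   9   2   3]
 [  2   2   3   1   1   0  -1   5   7  98 120 122 122 121 117 117   8   7   2]
 [  0   2  10   6   7   7   7   5  76  91 109 115 112 100 108 112  10   5   2]
 [  8  10   9  11   6   9  10   7  71  77 107 108  99 100 103   8   8   5   8]
 [  9  11   9  10   8   6  10   8  62  69 100  98  97  97  95  12   6   7  12]
 [  8   6   7   6   8   7   8   8  61  60  69  70  65   9   6   5  10   8   9]
 [ 11   9   6   6   5   9   7   5  53  56  59  57  60   5  10   7   9  11  10]
 [  7   6   5  10   6   6   5   9   8  44   8  10   4   5   8   7   7   9   2]
 [  4   7   6   7   9  10   7   7   7   5   4   5   6   7   7   5   5   4   5]
 [  7   9   7   8   6   7   7   8   6   7   8   4   6   0   3   1   0   1   0]
 [  7   7   7   6  10  11   8   3   4   3   1   0   2   0   0   0   0  -2   0]
 [  5  10   3   4   1   1   0   0   2   1   0   0   1   1  -2   4   0   0   2]
 [  0   0   1   1   1   0   3   2 988   0  -1   1   0   3   2   2   2   4   1]
 [ -2   0   0   5   1   0   1   0  -2   2   0   0   0   0  -2   3   0   2   3]
 [  1   1   1   2   0   1   2   2   2   2   3   0   0  -3  -1   0   0   0   2]]
```

View pics/b3z.png

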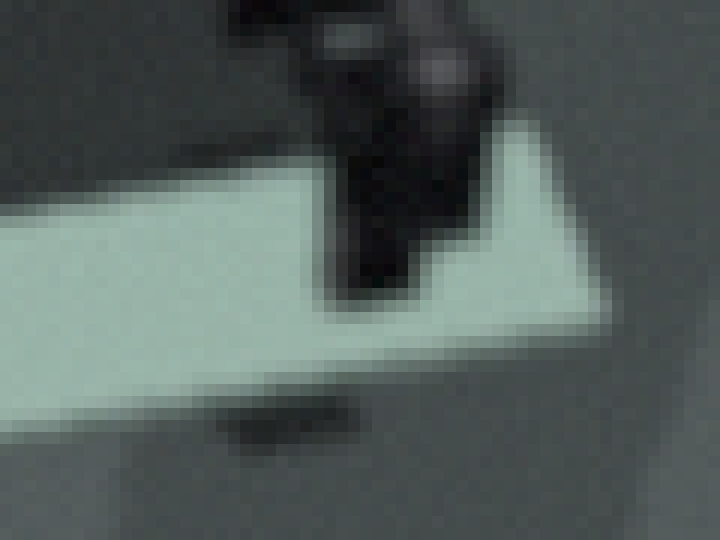

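```bash
python3 - <<'E'
from h import *
st()
for c,fn in(('scene','pics/b3.png'),):
    g=snap(c)
    for uv in[(357,288),(358,288),(360,288),(364,286),(366,284),(358,284),(365,276),(362,272),(362,270),(356,268),(366,262),(370,262),(362,265)]:
        print(uv,np.round(at_d(g,uv),3))
g=cv2.imread('pics/a2.png')
cv2.imwrite('pics/a2z.png',cv2.resize(g[190:270,330:410],None,fx=7,fy=7,interpolation=cv2.INTER_NEAREST))
s=cv2.imread('pics/scene0.png');cv2.imwrite('pics/s0z.png',cv2.resize(s[0:80,260:340],None,fx=7,fy=7,interpolation=cv2.INTER_NEAREST))
f=snap('scene')
print('tcp proj in b', proj(f,(.5264,.1822,-.004)), 'in a2',proj(f,(.5283,.1874,.12)),'start',proj(f,(.2066,-.6158,.191)))
E
```

```text
t 5.0 p [ 0.5271  0.1824 -0.0028] jaw -110.62 tilt [-0.001  0.    -1.   ] F [-0.52  0.35 -0.4 ] M [-0.04  -0.059 -0.008] op 0.798 q [ 0.118  0.409 -0.63   1.868  0.289  0.958 -2.572]
(357, 288) [0.55  0.216 0.053]
(358, 288) [0.55  0.221 0.058]
(360, 288) [0.546 0.224 0.059]
(364, 286) [0.538 0.228 0.065]
(366, 284) [0.547 0.244 0.096]
(358, 284) [0.548 0.216 0.068]
(365, 276) [0.551 0.241 0.125]
(362, 272) [0.563 0.243 0.149]
(362, 270) [0.56  0.239 0.15 ]
(356, 268) [0.55  0.206 0.119]
(366, 262) [0.534 0.222 0.146]
(370, 262) [0.44  0.137 0.006]
(362, 265) [0.547 0.223 0.145]
tcp proj in b [np.float64(354.77223818587584), np.float64(289.273024614139)] in a2 [np.float64(358.3445118207039), np.float64(259.1196571916294)] start [np.float64(295.5149480515206), np.float64(73.94992142803848)]
```

View pics/a2z.png

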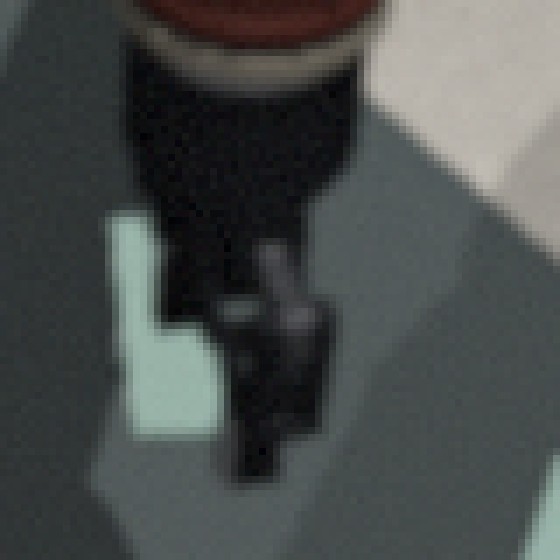

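View pics/s0z.png

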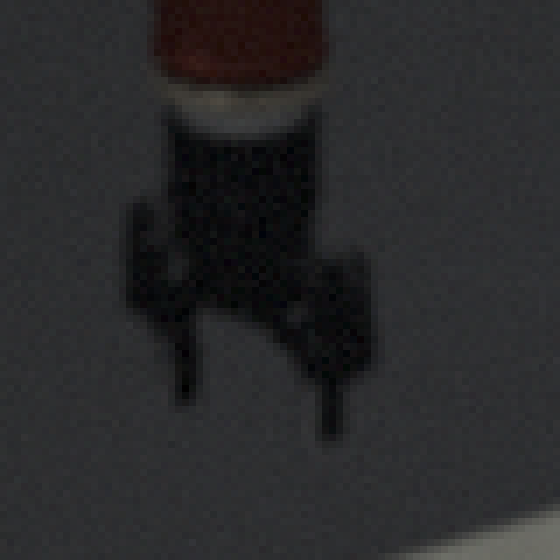

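In the picture the fingertips seem to end about 45 mm above the glass, though the reported TCP is at -3 mm. Closing the jaws here is harmless under either reading and will settle it.

Request:
{"method": "carry_out", "body": {"series": [[0.6,0,0,0,0],[0.5,0,0,0,0],[0.4,0,0,0,0],[0.4,0,0,0,0],[0.4,0,0,0,0],[0.4,0,0,0,0],[0.4,0,0,0,0],[0.4,0,0,0,0]]}}

```text
time: 6.1
ee_pos: [0.5271, 0.1823, -0.0028]
ee_rot: [[-0.001, 0.936, -0.352], [0.0, -0.352, -0.936], [-1.0, -0.001, 0.0]]
wrist_force: [-0.1, 0.2, 0.7]
opening: 0.399
```

```bash
python3 - <<'E'
from h import *
st()
g=snap('scene','c2.png')
b=g['frame'][250:320,320:400]
cv2.imwrite('pics/c.png',cv2.resize(b[:,:,::-1],None,fx=8,fy=8,interpolation=cv2.INTER_CUBIC))
E
```

```text
t 6.1 p [ 0.5271  0.1823 -0.0028] jaw -110.62 tilt [-0.001  0.    -1.   ] F [-0.11  0.16  0.66] M [ 0.055  0.039 -0.018] op 0.399 q [ 0.118  0.409 -0.63   1.868  0.289  0.958 -2.572]
```

View pics/c.png

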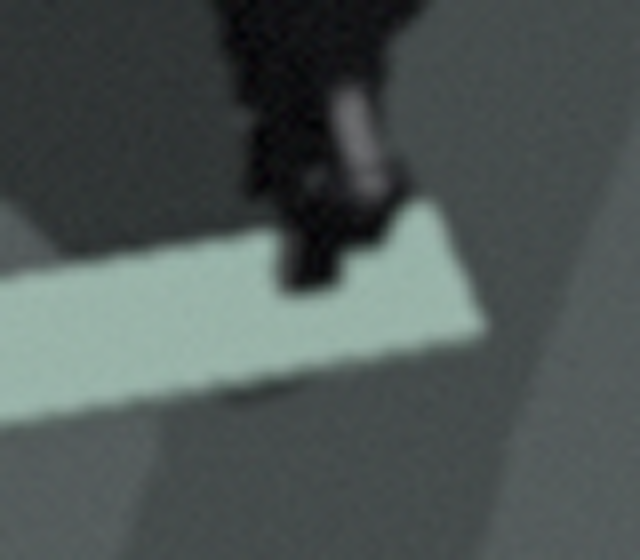

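```bash
python3 - <<'E'
from h import *
f=snap('scene')
j=np.array([.352,.936])
def solve(uv,c,h):
    # z and along-y offset from uv with lateral h along j
    E=np.array(f['extrinsics']);o=E[:3,3];d=E[:3,:3]@np.array([(uv[0]-f['cx'])/f['fx'],(uv[1]-f['cy'])/f['fy'],1])
    # in frame: along j = h
    t=(np.dot(c,j)+h-np.dot(o[:2],j))/np.dot(d[:2],j); p=o+t*d
    return p, np.dot(p[:2]-c,[.936,-.352])
for h in(.017,.022,.027): print('c',h,solve((358.75,286.25),np.array([.5271,.1823]),h))
# b: tip at crop12 (370,300)
for h in(.034,.04,.046): print('b',h,solve((330+370/12,265+300/12),np.array([.5264,.1822]),h))
for h in(.034,.04,.046): print('a',h,solve((366.4,257.9),np.array([.5283,.1874]),h))
# start: jaw (.318,-.948)
j=np.array([.318,-.948])
for uv,h in(((286,57),.043),((307,62.5),-.043)): print('s',solve(uv,np.array([.2066,-.6158]),h)[0])
# top view: find the gripper in depth near start image
E
```

```text
c 0.017 (array([0.52927304, 0.19964518, 0.0286926 ]), np.float64(-0.004071535974443593))
c 0.022 (array([0.5328791 , 0.20363094, 0.03534837]), np.float64(-0.0020992518391268105))
c 0.027 (array([0.53648516, 0.20761669, 0.04200414]), np.float64(-0.00012696770380996383))
b 0.034 (array([0.53511473, 0.21524745, 0.03406295]), np.float64(-0.0034757191938493623))
b 0.04 (array([0.53949458, 0.22001058, 0.04219303]), np.float64(-0.0010527958966386926))
b 0.046 (array([0.54387444, 0.22477372, 0.05032311]), np.float64(0.0013701274005719789))
a 0.034 (array([0.53398201, 0.22158796, 0.15955279]), np.float64(-0.0067158033435436035))
a 0.04 (array([0.53840628, 0.22633439, 0.1666699 ]), np.float64(-0.004245423506679731))
a 0.046 (array([0.54283056, 0.23108082, 0.17378701]), np.float64(-0.0017750436698156895))
s [ 0.22060273 -0.65646153  0.24469753]
s [ 0.17893471 -0.57972148  0.24264692]
```

The jaws closed to 34 mm with nothing between them. The pictures also put the real fingertips about 38 mm above the reported TCP, in every pose so far including the start. So the reported tool length is off by about 38 mm, and I will trust the cameras and the force. I reopen and go down in guarded steps.

Request:
{"method": "carry_out", "body": {"series": [[0.8,0,0,0,0],[0.8,0,0,0,0],[0.8,0,0.1,0.1,0],[0.8,0.5,0.1,0.1,0],[0.8,1.2,0.1,0.1,0],[0.8,2,0.1,0.1,0],[0.8,2.7,0.1,0.1,0],[0.8,2.7,0.1,0.1,0]]}}

```text
time: 7.2
ee_pos: [0.5271, 0.1809, -0.0306]
ee_rot: [[-0.002, 0.936, -0.352], [-0.0, -0.352, -0.936], [-1.0, -0.002, 0.001]]
wrist_force: [-0.2, 0.5, -0.3]
opening: 0.804
```

```bash
python3 - <<'E'
from h import *
st()
g=snap('scene','d2.png')
b=g['frame'][250:320,320:400]
cv2.imwrite('pics/d.png',cv2.resize(b[:,:,::-1],None,fx=8,fy=8,interpolation=cv2.INTER_CUBIC))
E
```

```text
t 7.2 p [ 0.5271  0.1809 -0.0306] jaw -110.62 tilt [-0.002 -0.    -1.   ] F [-0.2   0.49 -0.3 ] M [ 0.002 -0.01  -0.007] op 0.804 q [ 0.097  0.445 -0.603  1.885  0.313  0.909 -2.588]
```

View pics/d.png

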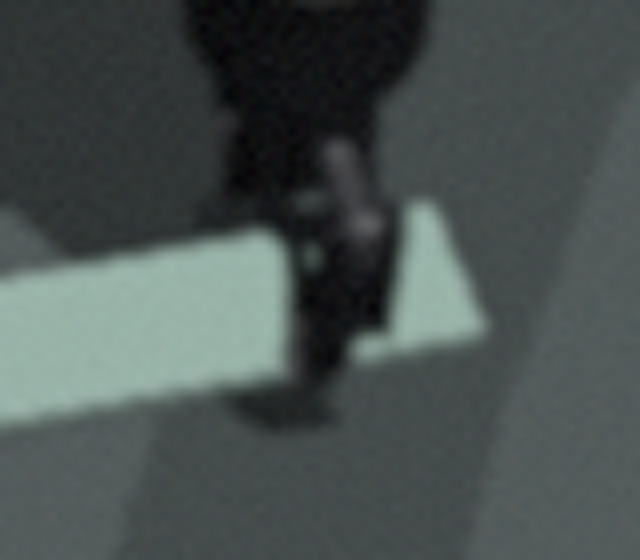

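Reported z is -31 mm with no contact, which confirms the offset. The near fingertip is at about (360,297), just outside the glass edge, with its shadow slightly below.

Request:
{"method": "carry_out", "body": {"series": [[0.8,0.2,0,0,0],[0.8,0.4,0,0,0],[0.8,0.6,0,0,0],[0.8,0.7,0,0,0],[0.8,0.7,0,0,0],[0.8,0.7,0,0,0],[0.8,0.7,0,0,0],[0.8,0.7,0,0,0]]}}

```text
time: 8.25
ee_pos: [0.5274, 0.1811, -0.0371]
ee_rot: [[-0.001, 0.936, -0.352], [0.0, -0.352, -0.936], [-1.0, -0.001, 0.0]]
wrist_force: [0.9, -0.3, 0.6]
opening: 0.803
```

```bash
python3 - <<'E'
from h import *
st()
g=snap('scene','e2.png')
b=g['frame'][250:320,320:400]
cv2.imwrite('pics/e.png',cv2.resize(b[:,:,::-1],None,fx=8,fy=8,interpolation=cv2.INTER_CUBIC))
f=g
j=np.array([.352,.936]);c=np.array([.5271,.1809])
for h in(.034,.04,.046):
  for z in(0,.005,.01): print(h,z,np.round((np.array(proj(f,(*(c+j*h),z)))-[320,250])*8))
E
```

```text
t 8.25 p [ 0.5274  0.1811 -0.0371] jaw -110.61 tilt [-0.001  0.    -1.   ] F [ 0.95 -0.29  0.62] M [-0.001 -0.013 -0.064] op 0.803 q [ 0.09   0.453 -0.596  1.889  0.319  0.896 -2.592]
0.034 0 [305. 387.]
0.034 0.005 [306. 377.]
0.034 0.01 [307. 368.]
0.04 0 [311. 402.]
0.04 0.005 [312. 392.]
0.04 0.01 [313. 382.]
0.046 0 [316. 417.]
0.046 0.005 [317. 407.]
0.046 0.01 [318. 397.]
```

View pics/e.png

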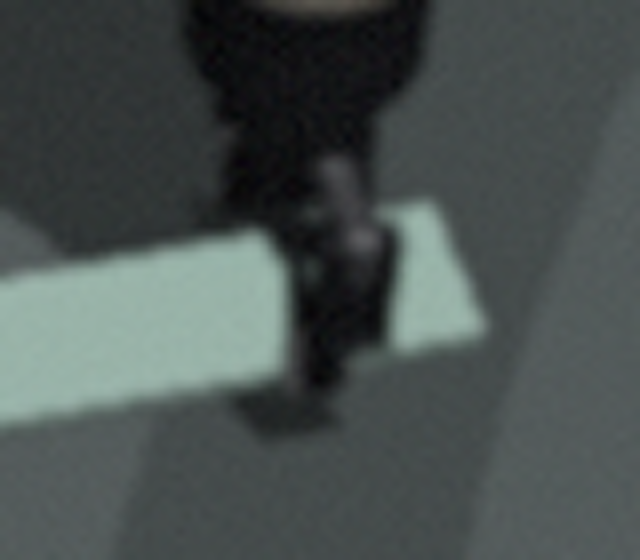

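Request:
{"method": "carry_out", "body": {"series": [[0.8,0.15,0,0,0],[0.8,0.25,0,0,0],[0.75,0.25,0,0,0],[0.7,0.25,0,0,0],[0.65,0.25,0,0,0],[0.4,0.25,0,0,0],[0.3,0.25,0,0,0],[0.3,0.25,0,0,0]]}}

```text
time: 9.3
ee_pos: [0.5276, 0.1813, -0.0388]
ee_rot: [[-0.001, 0.936, -0.352], [0.0, -0.352, -0.936], [-1.0, -0.001, 0.0]]
wrist_force: [-2.8, -1.2, 8.6]
opening: 0.612
```

```bash
python3 - <<'E'
from h import *
st()
E
```

```text
t 9.3 p [ 0.5276  0.1813 -0.0388] jaw -110.61 tilt [-0.001  0.    -1.   ] F [-2.84 -1.23  8.63] M [-0.094  0.627  0.03 ] op 0.612 q [ 0.087  0.456 -0.593  1.889  0.321  0.893 -2.593]
```

Request:
{"method": "carry_out", "body": {"series": [[0.3,-0.2,0,0,0],[0.3,-0.6,0,0,0],[0.3,-1.2,0,0,0],[0.3,-2,0,0,0],[0.3,-3.2,0,0,0],[0.3,-4.6,0,0,0],[0.3,-6,0,0,0],[0.3,-7,0,0,0]]}}

```text
time: 10.3
ee_pos: [0.5281, 0.1814, 0.0325]
ee_rot: [[0.0, 0.936, -0.352], [0.0, -0.352, -0.936], [-1.0, -0.0, -0.0]]
wrist_force: [0.0, 0.0, -1.9]
opening: 0.614
```

```bash
python3 - <<'E'
from h import *
st()
g=snap('scene','f2.png')
b=g['frame'][210:330,280:420]
cv2.imwrite('pics/f.png',cv2.resize(b[:,:,::-1],None,fx=5,fy=5,interpolation=cv2.INTER_CUBIC))
print(rel((.469,.03,.035),-90),rel((.469,-.1245,.035),-90))
E
```

```text
t 10.3 p [0.5281 0.1814 0.0325] jaw -110.61 tilt [ 0.  0. -1.] F [ 0.03  0.04 -1.91] M [ 0.011  0.059 -0.032] op 0.614 q [ 0.125  0.359 -0.631  1.842  0.246  1.019 -2.536]
(array([-0.17, -0.24, 16.3 ]), np.float64(-0.36)) (array([-0.18,  5.19, 30.76]), np.float64(-0.36))
```

View pics/f.png

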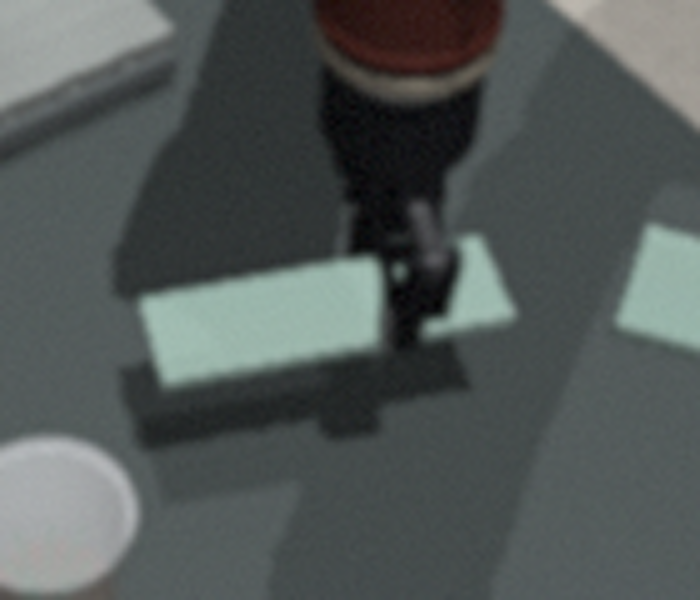

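Glass held and level, at about 195 g. I carry it smoothly to the front of the stand.

Request:
{"method": "carry_out", "body": {"series": [[0.3,-0.1,-0.1,0.7,-0.02],[0.3,-0.1,-0.1,2.2,-0.06],[0.3,-0.2,-0.2,4.5,-0.11],[0.3,-0.2,-0.2,7.2,-0.17],[0.3,-0.2,-0.2,10,-0.23],[0.3,-0.2,-0.2,12.8,-0.29],[0.3,-0.2,-0.2,15,-0.34],[0.3,-0.2,-0.2,16.3,-0.36]]}}

```text
time: 11.35
ee_pos: [0.4683, 0.0281, 0.0348]
ee_rot: [[0.0, 1.0, 0.001], [-0.0, 0.001, -1.0], [-1.0, 0.0, 0.0]]
wrist_force: [0.3, -0.0, -0.5]
opening: 0.613
```

```bash
python3 - <<'E'
from h import *
st()
print(rel((.464,-.1245,.035),-90))
E
```

```text
t 11.35 p [0.4683 0.0281 0.0348] jaw -89.96 tilt [ 0. -0. -1.] F [ 0.28 -0.04 -0.46] M [0.029 0.053 0.001] op 0.613 q [ 0.458  0.174 -0.653  2.044  0.128  0.963 -1.831]
(array([-0.02, -0.44, 15.26]), np.float64(0.001))
```

Request:
{"method": "carry_out", "body": {"series": [[0.3,0,0,0.7,0],[0.3,0,-0.1,2.2,0],[0.3,0,-0.2,4.5,0],[0.3,0,-0.3,7.2,0],[0.3,0,-0.4,10,0],[0.3,0,-0.4,12.6,0],[0.3,0,-0.4,14.6,0],[0.3,0,-0.4,15.2,0]]}}

```text
time: 12.35
ee_pos: [0.4642, -0.1254, 0.0346]
ee_rot: [[-0.0, 1.0, -0.001], [-0.0, -0.001, -1.0], [-1.0, -0.0, 0.0]]
wrist_force: [-0.3, 0.0, -2.0]
opening: 0.611
```

```bash
cat > pv.py <<'E'
from h import *
import sys
z=float(sys.argv[1]);n=sys.argv[2]
st()
ims=[]
for c in('scene','top'):
    f=snap(c,f'{n}_{c}.png')
    ims.append(warp(f,z,.38,.68,-.22,-.02))
cv2.imwrite(f'pics/{n}.png',cv2.cvtColor(np.hstack(ims),cv2.COLOR_RGB2BGR))
b=cv2.imread(f'pics/{n}_scene.png')[170:270,220:345]
cv2.imwrite(f'pics/{n}z.png',cv2.resize(b,None,fx=6,fy=6,interpolation=cv2.INTER_CUBIC))
E
python3 pv.py .078 g
```

```text
t 12.35 p [ 0.4642 -0.1254  0.0346] jaw -90.06 tilt [-0. -0. -1.] F [-0.32  0.03 -2.  ] M [ 0.022  0.076 -0.005] op 0.611 q [ 0.666  0.183 -0.532  2.023  0.112  0.964 -1.495]
```

View pics/g.png

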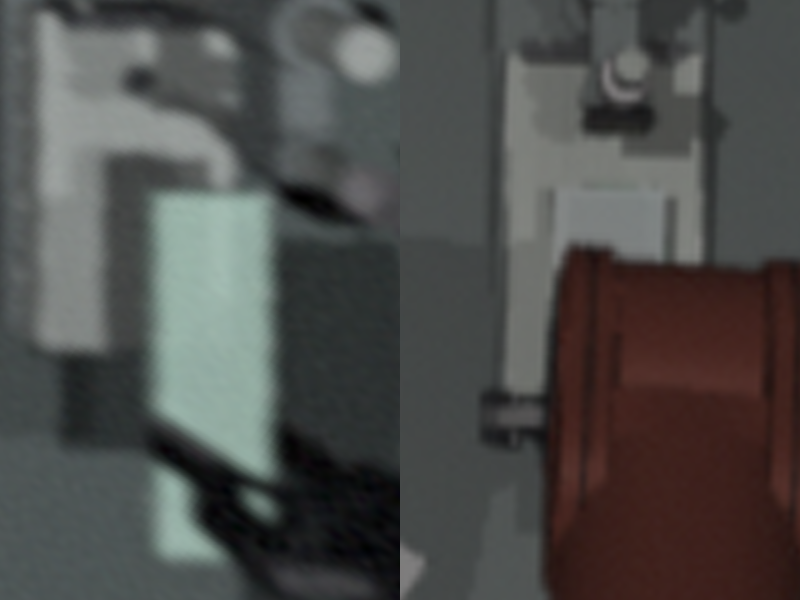

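View pics/gz.png

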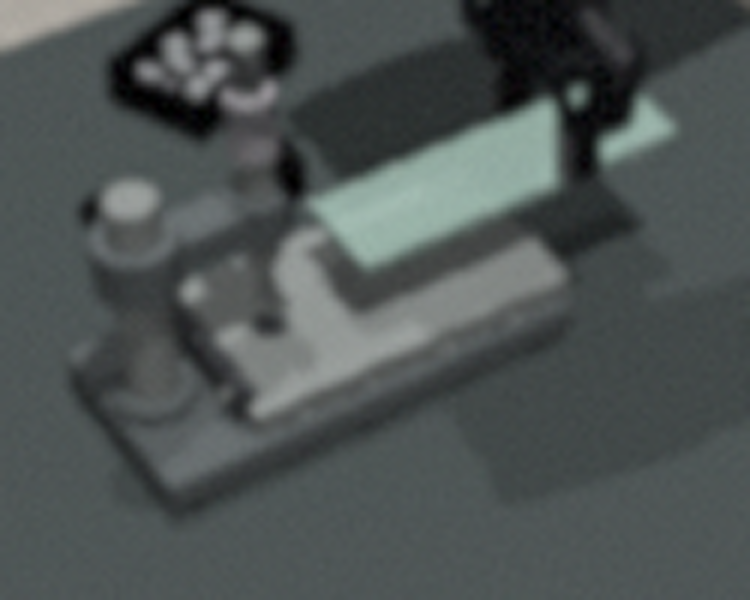

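The glass points straight in, with its front end at x≈0.584 and its centre at y≈-0.126, about 1.2 mm to the right of the table's middle. I correct that and lower.

Request:
{"method": "carry_out", "body": {"series": [[0.3,0.5,0,-0.05,0],[0.3,1.2,0,-0.1,0],[0.3,1.9,0,-0.1,0],[0.3,2.5,0,-0.1,0],[0.3,2.8,0,-0.1,0],[0.3,3,0,-0.1,0],[0.3,3.1,0,-0.1,0],[0.3,3.1,0,-0.1,0]]}}

```text
time: 13.45
ee_pos: [0.4644, -0.1232, 0.0038]
ee_rot: [[0.0, 1.0, -0.0], [0.0, -0.0, -1.0], [-1.0, 0.0, -0.0]]
wrist_force: [0.2, -0.1, -2.1]
opening: 0.609
```

```bash
python3 - <<'E'
from h import *
st()
E
```

```text
t 13.45 p [ 0.4644 -0.1232  0.0038] jaw -90.01 tilt [ 0.  0. -1.] F [ 0.17 -0.06 -2.12] M [-0.034  0.024 -0.004] op 0.609 q [ 0.651  0.229 -0.527  2.049  0.146  0.9   -1.527]
```

Request:
{"method": "carry_out", "body": {"series": [[0.3,0.05,0,0.1,0],[0.3,0.1,0,0.1,0],[0.3,0.15,0,0.1,0],[0.3,0.2,0,0.1,0],[0.3,0.22,0,0.1,0],[0.3,0.25,0,0.1,0],[0.3,0.25,0,0.1,0],[0.3,0.25,0,0.1,0]]}}

```text
time: 14.45
ee_pos: [0.4644, -0.1242, 0.0013]
ee_rot: [[0.0, 1.0, -0.0], [0.0, -0.0, -1.0], [-1.0, 0.0, -0.0]]
wrist_force: [-0.3, -0.5, -1.3]
opening: 0.613
```

```bash
python3 pv.py .048 i
```

```text
t 14.45 p [ 0.4644 -0.1242  0.0013] jaw -90.0 tilt [ 0.  0. -1.] F [-0.26 -0.47 -1.26] M [-0.017 -0.008  0.014] op 0.613 q [ 0.651  0.233 -0.525  2.05   0.149  0.895 -1.527]
```

View pics/i.png

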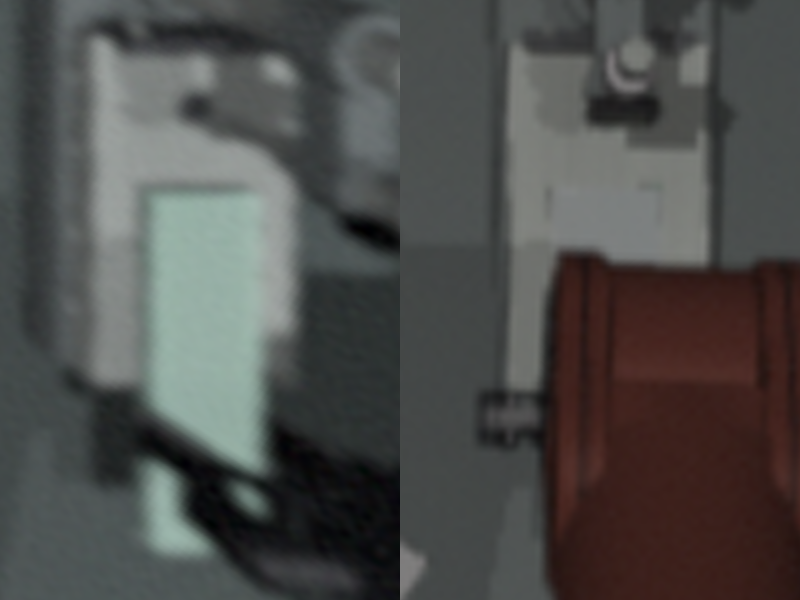

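View pics/iz.png

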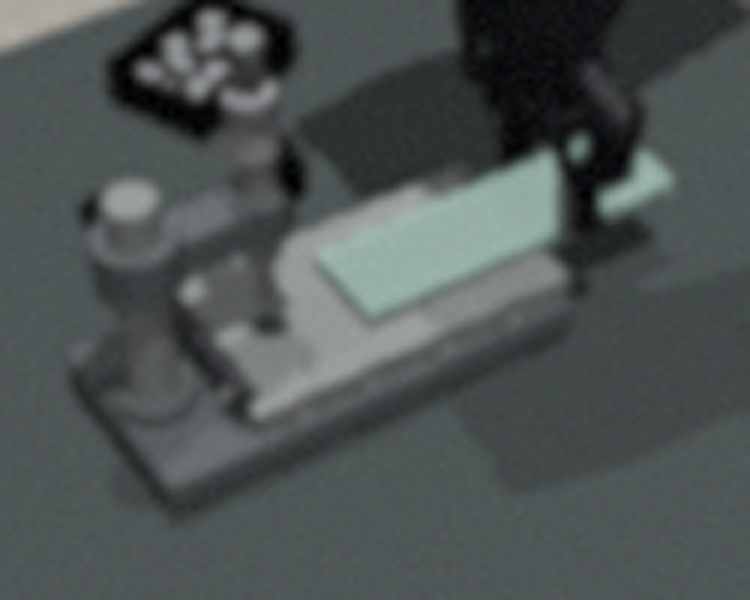

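```bash
cat > meas.py <<'E'
from h import *
import sys
def meas(rows=(200,250),exp=None):
    for c in('scene','top'):
        f=cv2.cvtColor(cv2.imread(sys.argv[1]+f'_{c}.png'),cv2.COLOR_BGR2RGB); g0=dict(r_cal[c]);g0['frame']=f
        out=[]
        for z,cc in((.048,((130,165,'p'),(240,285,'p'))),(.04,((90,125,'t'),(290,335,'t')))):
            b=warp(g0,z,.38,.68,-.22,-.02); v=b[rows[0]:rows[1]].astype(float).mean(0); 
            # color contrast: red minus green for pane vs table in scene; gray
            s=v[:,0] if c=='scene' else v.sum(1)/3
            s=cv2.GaussianBlur(s.reshape(1,-1),(0,0),2)[0]; d=np.abs(np.gradient(s))
            e=[]
            for lo,hi,_ in cc:
                i=lo+int(np.argmax(d[lo:hi])); w=d[i-4:i+5]; e.append((w*np.arange(i-4,i+5)).sum()/w.sum())
            out.append((round((e[1]-e[0])/2,1),round(-.02-(e[0]+e[1])/4000,4)))
        print(c,'pane width,y',out[0],'table width,y',out[1])
r_cal={c:r.grab_frame(c) for c in('scene','top')}
rows=(int(sys.argv[2]),int(sys.argv[3]))
meas(rows)
E
python3 meas.py pics/i 200 240
```

```text
scene pane width,y (np.float64(66.3), np.float64(-0.1292)) table width,y (np.float64(103.0), np.float64(-0.1245))
top pane width,y (np.float64(51.2), np.float64(-0.1217)) table width,y (np.float64(99.5), np.float64(-0.1253))
```

```bash
python3 - <<'E'
from h import *
ims=[]
for c in('scene','top'):
    f=r.grab_frame(c)
    w=warp(f,.048,.54,.62,-.19,-.06,s=5000); 
    w=cv2.convertScaleAbs(w,alpha=1.8,beta=-60)
    for k in range(0,650,50): cv2.line(w,(k,0),(k,6),(255,0,0),1)
    ims.append(w)
cv2.imwrite('pics/j.png',cv2.cvtColor(np.vstack([i[:295] for i in ims]),cv2.COLOR_RGB2BGR))
E
```

```text
(no output)
```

View pics/j.png

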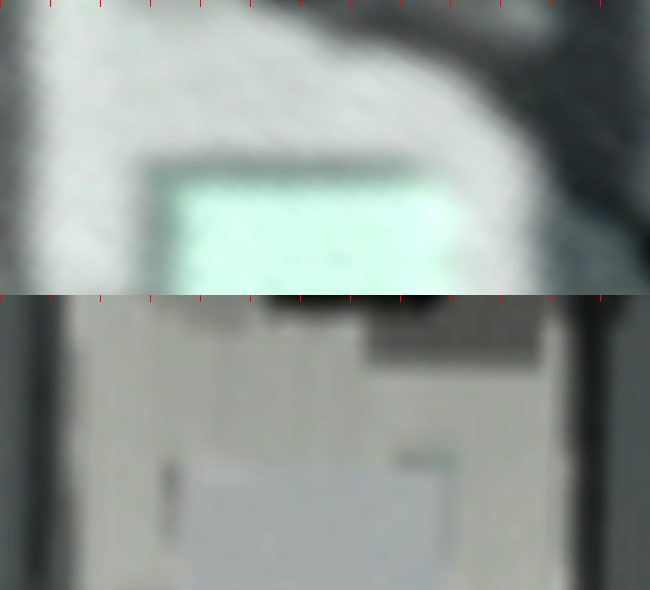

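Top view: the pane spans columns 178–447, so y≈-0.1227, against about -0.1245 for the table middle. I shift 1.5 mm while sliding in.

Request:
{"method": "carry_out", "body": {"series": [[0.3,0.04,0,0.1,0],[0.3,0.04,0.5,0.15,0],[0.3,0.04,1.3,0.15,0],[0.3,0.04,2.2,0.15,0],[0.3,0.04,3.1,0.15,0],[0.3,0.04,4,0.15,0],[0.3,0.04,4.7,0.15,0],[0.3,0.04,5.2,0.15,0]]}}

```text
time: 15.75
ee_pos: [0.5163, -0.1262, 0.0012]
ee_rot: [[-0.001, 1.0, -0.0], [-0.0, -0.0, -1.0], [-1.0, -0.001, 0.0]]
wrist_force: [-5.3, 0.1, 8.5]
opening: 0.614
```

```bash
python3 pv.py .048 k; python3 - <<'E'
from h import *
ims=[]
for c in('scene','top'):
    f=r.grab_frame(c)
    w=warp(f,.048,.54,.67,-.19,-.06,s=3000); 
    w=cv2.convertScaleAbs(w,alpha=1.8,beta=-60)
    ims.append(w)
cv2.imwrite('pics/k.png',cv2.cvtColor(np.hstack(ims),cv2.COLOR_RGB2BGR))
E
```

```text
t 15.75 p [ 0.5163 -0.1262  0.0012] jaw -90.03 tilt [-0.001 -0.    -1.   ] F [-5.32  0.05  8.49] M [0.026 1.39  0.048] op 0.614 q [ 0.602  0.329 -0.511  1.933  0.199  0.93  -1.578]
```

View pics/k.png

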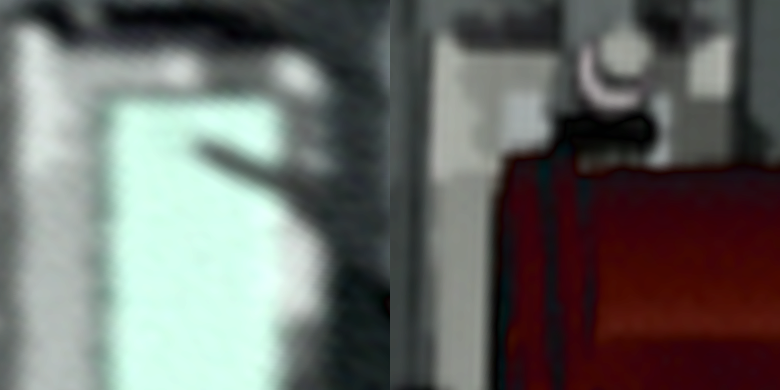

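View pics/kz.png

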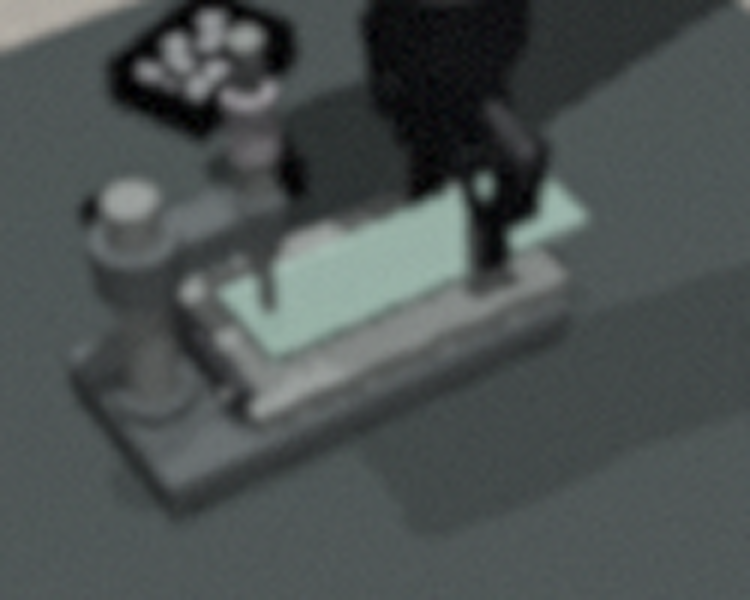

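The glass has passed under the spindle. I ease the down-force a little and carry on gently towards the stop.

Request:
{"method": "carry_out", "body": {"series": [[0.3,-0.04,0.2,0,0],[0.3,-0.04,0.4,0,0],[0.3,-0.04,0.6,0,0],[0.3,-0.04,0.8,0,0],[0.3,-0.04,1,0,0],[0.3,-0.04,1.2,0,0],[0.3,-0.04,1.3,0,0],[0.3,-0.04,1.4,0,0]]}}

```text
time: 16.95
ee_pos: [0.5311, -0.1261, 0.0016]
ee_rot: [[0.001, 1.0, -0.0], [-0.0, -0.0, -1.0], [-1.0, 0.001, 0.0]]
wrist_force: [0.6, -0.5, -1.9]
opening: 0.61
```

```bash
python3 - <<'E'
from h import *
st()
E
```

```text
t 16.95 p [ 0.5311 -0.1261  0.0016] jaw -90.02 tilt [ 0.001 -0.    -1.   ] F [ 0.56 -0.51 -1.9 ] M [0.027 0.104 0.038] op 0.61 q [ 0.588  0.353 -0.507  1.9    0.21   0.939 -1.589]
```

Request:
{"method": "carry_out", "body": {"series": [[0.3,0.02,0.05,0,0],[0.3,0.02,0.1,0,0],[0.3,0.02,0.15,0,0],[0.3,0.02,0.2,0,0],[0.3,0.02,0.25,0,0],[0.3,0.02,0.3,0,0],[0.3,0.02,0.3,0,0],[0.3,0.02,0.3,0,0]]}}

```text
time: 17.95
ee_pos: [0.5329, -0.1262, 0.0012]
ee_rot: [[-0.001, 1.0, -0.0], [-0.0, -0.0, -1.0], [-1.0, -0.001, 0.0]]
wrist_force: [-5.0, -0.1, 3.1]
opening: 0.612
```

```bash
python3 - <<'E'
from h import *
st()
E
```

```text
t 17.95 p [ 0.5329 -0.1262  0.0012] jaw -90.02 tilt [-0.001 -0.    -1.   ] F [-4.96 -0.12  3.07] M [0.106 1.284 0.041] op 0.612 q [ 0.585  0.358 -0.506  1.894  0.212  0.943 -1.591]
```

Request:
{"method": "carry_out", "body": {"series": [[0.3,0,0.1,0,0],[0.3,0,0.2,0,0],[0.3,0,0.25,0,0],[0.3,0,0.3,0,0],[0.3,0,0.3,0,0],[0.3,0,0.3,0,0],[0.3,0,0.3,0,0],[0.3,0,0.3,0,0]]}}

```text
time: 18.95
ee_pos: [0.5328, -0.1262, 0.0011]
ee_rot: [[-0.007, 1.0, -0.001], [-0.001, -0.001, -1.0], [-1.0, -0.007, 0.001]]
wrist_force: [-15.5, 1.0, 13.9]
opening: 0.608
```

```bash
python3 pv.py .048 l; python3 - <<'E'
from h import *
ims=[]
for c in('scene','top'):
    f=r.grab_frame(c)
    w=warp(f,.048,.54,.67,-.19,-.06,s=3000); 
    w=cv2.convertScaleAbs(w,alpha=1.8,beta=-60)
    ims.append(w)
cv2.imwrite('pics/l.png',cv2.cvtColor(np.hstack(ims),cv2.COLOR_RGB2BGR))
E
```

```text
t 18.95 p [ 0.5328 -0.1262  0.0011] jaw -90.04 tilt [-0.007 -0.001 -1.   ] F [-15.5    1.04  13.94] M [0.286 3.445 0.015] op 0.608 q [ 0.583  0.362 -0.505  1.889  0.214  0.951 -1.593]
```

View pics/l.png

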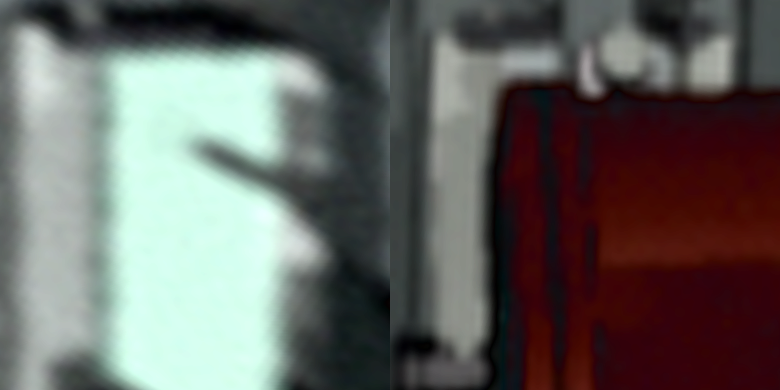

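View pics/lz.png

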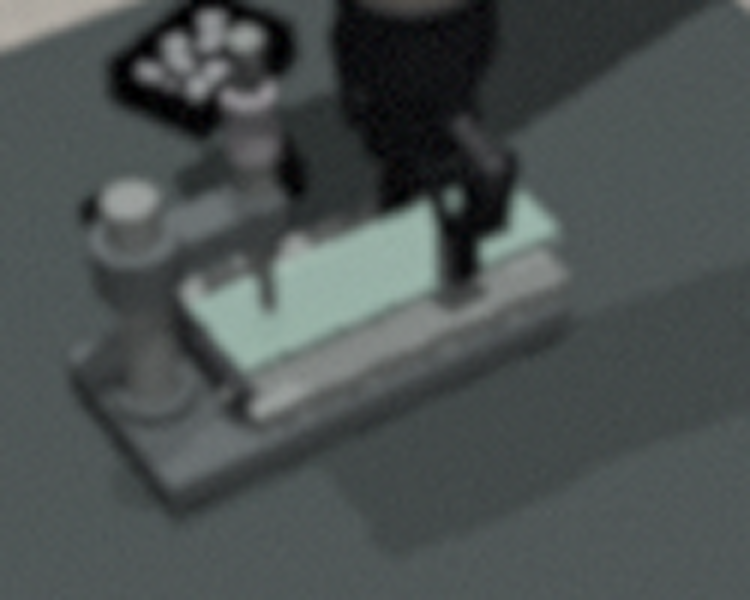

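The glass is hard against the stop: 15.5 N of push gave no further motion. I ease off and then let go.

Request:
{"method": "carry_out", "body": {"series": [[0.3,0,0.15,0,0],[0.3,-0.02,0.05,0,0],[0.3,-0.02,0.05,0,0],[0.65,-0.02,0.05,0,0],[0.7,-0.02,0.05,0,0],[0.75,-0.02,0.05,0,0],[0.8,-0.02,0.05,0,0],[0.8,-0.02,0.05,0,0]]}}

```text
time: 20.15
ee_pos: [0.5334, -0.1262, 0.0014]
ee_rot: [[-0.007, 1.0, -0.001], [-0.001, -0.001, -1.0], [-1.0, -0.007, 0.001]]
wrist_force: [-0.2, 0.4, -0.1]
opening: 0.803
```

```bash
python3 - <<'E'
from h import *
st()
E
```

```text
t 20.15 p [ 0.5334 -0.1262  0.0014] jaw -90.04 tilt [-0.007 -0.001 -1.   ] F [-0.18  0.38 -0.07] M [-0.065 -0.019 -0.008] op 0.803 q [ 0.582  0.363 -0.505  1.888  0.214  0.951 -1.593]
```

Request:
{"method": "carry_out", "body": {"series": [[0.8,-1,0,0,0],[0.8,-3,0,0,0],[0.8,-6,0,0,-0.15],[0.6,-10,0,0,-0.32],[0.6,-14,0,0,-0.5],[0.5,-18,0,0,-0.68],[0.5,-21,0,0,-0.86],[0.5,-21,0,0,-1.04]]}}

```text
time: 21.15
ee_pos: [0.5363, -0.1261, 0.2149]
ee_rot: [[-0.002, 0.502, 0.865], [-0.002, 0.865, -0.502], [-1.0, -0.003, -0.001]]
wrist_force: [-0.4, 0.4, 0.2]
opening: 0.502
```

```bash
python3 - <<'E'
from h import *
st()
print(rel((.624,-.1245,.205)))
ims=[]
for c in('scene','top'):
    f=snap(c,f'm_{c}.png')
    w=warp(f,.048,.45,.67,-.19,-.06,s=2500); 
    w=cv2.convertScaleAbs(w,alpha=1.8,beta=-60)
    ims.append(w)
cv2.imwrite('pics/m.png',cv2.cvtColor(np.hstack(ims),cv2.COLOR_RGB2BGR))
E
```

```text
t 21.15 p [ 0.5363 -0.1261  0.2149] jaw -30.11 tilt [-0.002 -0.002 -1.   ] F [-0.38  0.38  0.19] M [0.034 0.025 0.029] op 0.502 q [ 0.747  0.179 -0.673  1.645  0.117  1.36  -0.469]
(array([0.97, 4.54, 7.51]), None)
```

View pics/m.png

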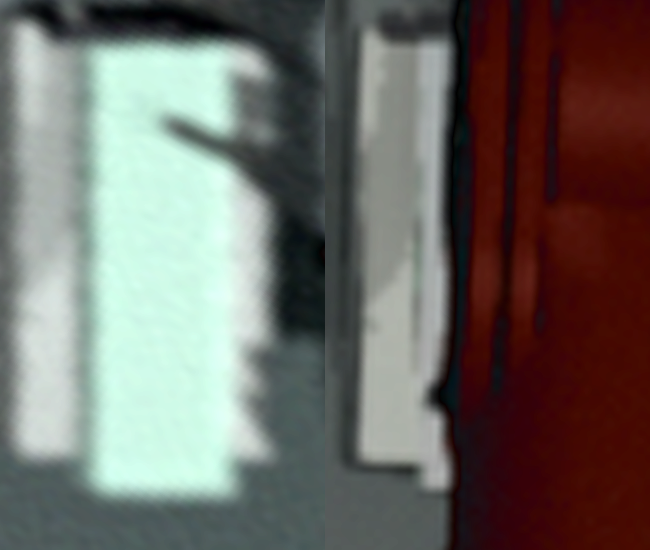

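The glass stays home, centred (its left edge is 27.5 mm left of the table middle) and straight. Now I move over the knob while winding the wrist back for one long stroke.

Request:
{"method": "carry_out", "body": {"series": [[0.5,0,0.4,0.7,-0.18],[0.5,0,1.1,1.8,-0.36],[0.5,0,1.8,3,-0.54],[0.5,0,2.5,4.2,-0.72],[0.5,0,3.3,5.4,-0.9],[0.5,0,4,6.6,-1.08],[0.5,0,4.4,7.4,-1.26],[0.5,0,4.4,7.5,-1.44]]}}

```text
time: 22.25
ee_pos: [0.6222, -0.1257, 0.2115]
ee_rot: [[-0.007, -0.791, 0.612], [-0.001, 0.612, 0.791], [-1.0, 0.005, -0.004]]
wrist_force: [0.1, 0.2, 0.2]
opening: 0.494
```

```bash
python3 - <<'E'
from h import *
st()
print(rel((.623,-.1253,.205)))
E
```

```text
t 22.25 p [ 0.6222 -0.1257  0.2115] jaw 52.26 tilt [-0.007 -0.001 -1.   ] F [0.13 0.22 0.16] M [-0.006  0.037 -0.019] op 0.494 q [ 0.763  0.423 -0.86   1.434  0.319  1.436  0.814]
(array([ 0.65, -0.04,  0.09]), None)
```

Request:
{"method": "carry_out", "body": {"series": [[0.5,0,0,0,-0.18],[0.5,0,0,0,-0.36],[0.5,0,0,0,-0.54],[0.5,0,0,0,-0.72],[0.45,0,0,0,-0.9],[0.4,0,0,0,-1.08],[0.4,0,0,0,-1.26],[0.4,0,0,0,-1.44]]}}

```text
time: 23.25
ee_pos: [0.6218, -0.1257, 0.2112]
ee_rot: [[-0.008, -0.709, -0.705], [-0.001, -0.705, 0.709], [-1.0, 0.006, 0.005]]
wrist_force: [-0.6, -0.9, -0.6]
opening: 0.404
```

```bash
python3 - <<'E'
from h import *
st()
print(rel((.623,-.1253,.156)))
for c in('scene',):
    f=snap(c,f'n_{c}.png')
    cv2.imwrite('pics/n.png',cv2.resize(f['frame'][130:240,210:320][:,:,::-1],None,fx=5,fy=5,interpolation=cv2.INTER_CUBIC))
E
```

```text
t 23.25 p [ 0.6218 -0.1257  0.2112] jaw 134.82 tilt [-0.008 -0.001 -1.   ] F [-0.59 -0.91 -0.64] M [ 0.01  -0.041  0.029] op 0.404 q [ 0.917  0.53  -1.134  1.427  0.477  1.49   2.15 ]
(array([ 5.52, -0.15, -0.08]), None)
```

View pics/n.png

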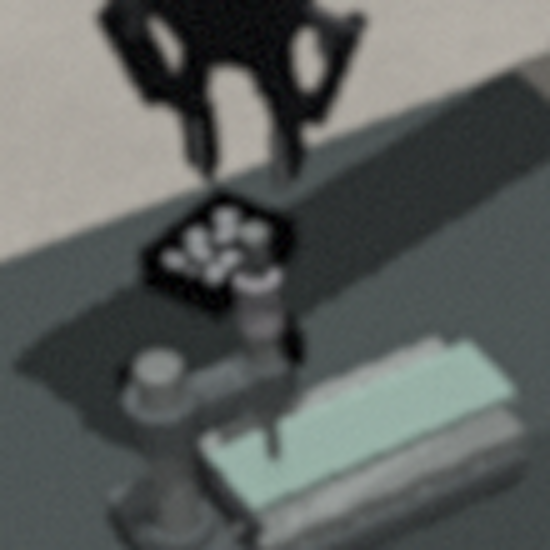

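```bash
python3 - <<'E'
from h import *
f=snap('scene')
for z in(.245,.25,.255,.26): print(z,(np.array(proj(f,(.6218,-.1257,z)))-[210,130])*5)
j=np.array([.705,-.709])
for h in (.017,.022,-.017,-.022): print(h,[(np.round((np.array(proj(f,(.6218+j[0]*h,-.1257+j[1]*h,z)))-[210,130])*5)) for z in (.245,.25,.255)])
print('knob top',[(np.array(proj(f,(x,y,.216)))-[210,130])*5 for x,y in((.624,-.1245),(.622,-.1235))])
g=snap('top')
cv2.imwrite('pics/n2.png',cv2.resize(g['frame'][120:230,320:430][:,:,::-1],None,fx=5,fy=5,interpolation=cv2.INTER_CUBIC))
E
```

```text
0.245 [245.65766015 182.85264187]
0.25 [244.92431668 175.13028715]
0.255 [244.18702008 167.36630474]
0.26 [243.44573831 159.56035711]
0.017 [array([214., 179.]), array([213., 171.]), array([213., 163.])]
0.022 [array([205., 178.]), array([204., 170.]), array([203., 162.])]
-0.017 [array([277., 187.]), array([277., 179.]), array([276., 171.])]
-0.022 [array([287., 188.]), array([286., 180.]), array([285., 173.])]
knob top [array([247.25625934, 229.43306671]), array([251.5147608 , 229.11508607])]
```

View pics/n2.png

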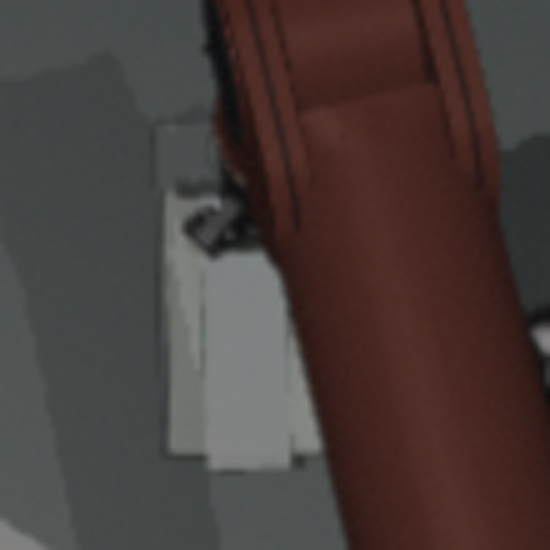

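Request:
{"method": "carry_out", "body": {"series": [[0.4,0.8,-0.05,0,0],[0.4,1.8,-0.1,0,0],[0.4,2.8,-0.13,0,0],[0.4,3.6,-0.13,0,0],[0.4,4.3,-0.13,0,0],[0.4,5,-0.13,0,0],[0.4,5.5,-0.13,0,0],[0.4,5.6,-0.13,0,0]]}}

```text
time: 24.4
ee_pos: [0.6223, -0.1249, 0.1548]
ee_rot: [[-0.008, -0.714, -0.7], [0.0, -0.7, 0.714], [-1.0, 0.005, 0.005]]
wrist_force: [0.0, 0.7, -0.4]
opening: 0.401
```

```bash
python3 - <<'E'
from h import *
st()
for c in('scene',):
    f=snap(c,f'o_{c}.png')
    cv2.imwrite('pics/o.png',cv2.resize(f['frame'][140:230,220:310][:,:,::-1],None,fx=6,fy=6,interpolation=cv2.INTER_CUBIC))
E
```

```text
t 24.4 p [ 0.6223 -0.1249  0.1548] jaw 134.41 tilt [-0.008  0.    -1.   ] F [ 0.05  0.65 -0.42] M [ 0.001  0.054 -0.   ] op 0.401 q [ 0.911  0.565 -1.111  1.504  0.508  1.396  2.117]
```

View pics/o.png

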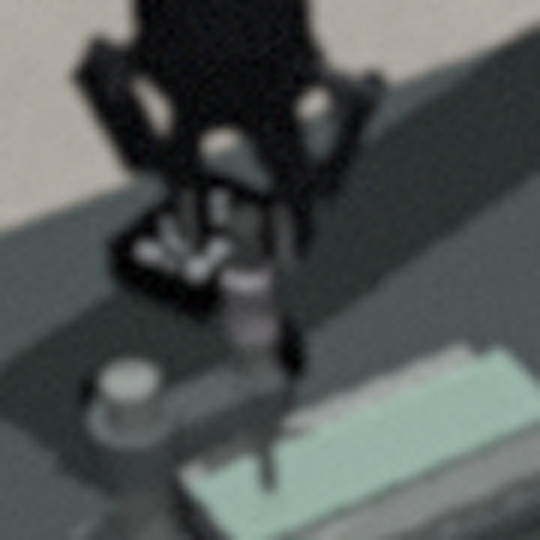

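The knob at about (247,235) in the crop sits between the fingers, and their tips stay above the thimble's top. I close.

Request:
{"method": "carry_out", "body": {"series": [[0.32,0,0,0,0],[0.28,0,0,0,0],[0.24,0,0,0,0],[0.2,0,0,0,0],[0.15,0,0,0,0],[0.05,0,0,0,0],[0.05,0,0,0,0],[0.05,0,0,0,0]]}}

```text
time: 25.45
ee_pos: [0.6226, -0.125, 0.1552]
ee_rot: [[-0.007, -0.714, -0.7], [-0.0, -0.7, 0.714], [-1.0, 0.005, 0.005]]
wrist_force: [0.3, -0.8, 3.6]
opening: 0.162
```

```bash
python3 - <<'E'
from h import *
st()
for c in('scene',):
    f=snap(c,f'p_{c}.png')
    cv2.imwrite('pics/p.png',cv2.resize(f['frame'][140:230,220:310][:,:,::-1],None,fx=6,fy=6,interpolation=cv2.INTER_CUBIC))
E
```

```text
t 25.45 p [ 0.6226 -0.125   0.1552] jaw 134.4 tilt [-0.007 -0.    -1.   ] F [ 0.31 -0.76  3.64] M [-0.237 -0.136 -0.007] op 0.162 q [ 0.911  0.565 -1.111  1.504  0.508  1.396  2.117]
```

View pics/p.png

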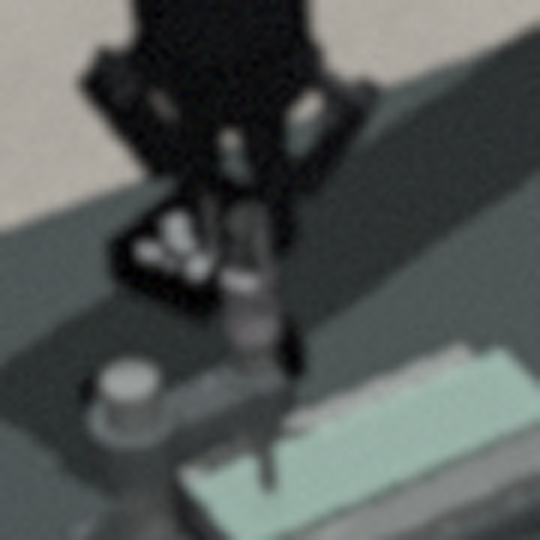

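The knob is gripped. I take a baseline torque reading before turning.

```bash
cat > tq.py <<'E'
from h import *
import sys
n=int(sys.argv[1]) if len(sys.argv)>1 else 4
M=[];F=[];J=[]
s=r.state();M.append(s['moment']);F.append(s['wrist_force']);J.append(s['joint_efforts'][6])
for i in range(n-1):
    r.grab_frame('scene');s=r.state();M.append(s['moment']);F.append(s['wrist_force']);J.append(s['joint_efforts'][6])
R=np.array(s['ee_rot']);y=np.arctan2(R[1,2],R[0,2])
print('t %.2f yaw %.3f turned %.3f'%(s['time'],y,(2.3457-y)%(2*np.pi)),'Mz',np.round([m[2] for m in M],3),'mean %.4f'%np.mean([m[2] for m in M]),'j7 %s'%np.round(J,3),'F',np.round(np.mean(F,0),1),'p',np.round(s['ee_pos'],4),'op %.3f'%s['opening'],'q',np.round(s['joints'],2))
E
python3 tq.py 5
```

```text
t 25.70 yaw 2.346 turned 6.283 Mz [ 0.016 -0.078 -0.021  0.023  0.027] mean -0.0066 j7 [0.    0.    0.001 0.001 0.001] F [ 0.4 -0.9  4.3] p [ 0.6226 -0.1249  0.1552] op 0.162 q [ 0.91  0.57 -1.11  1.5   0.51  1.4   2.12]
```

The moment reading is noisy, but the joint 7 effort is clean, so I will use that. First half radian:

Request:
{"method": "carry_out", "body": {"series": [[0.05,0,0,0,0.06],[0.05,0,0,0,0.12],[0.05,0,0,0,0.18],[0.05,0,0,0,0.24],[0.05,0,0,0,0.3],[0.05,0,0,0,0.36],[0.05,0,0,0,0.42],[0.05,0,0,0,0.48]]}}

```text
time: 26.7
ee_pos: [0.6226, -0.125, 0.1552]
ee_rot: [[-0.007, -0.957, -0.289], [-0.0, -0.289, 0.957], [-1.0, 0.007, 0.002]]
wrist_force: [0.7, -1.4, 4.7]
opening: 0.164
```

```bash
python3 tq.py 3
```

```text
t 26.80 yaw 1.865 turned 0.481 Mz [ 0.053 -0.019 -0.029] mean 0.0016 j7 [ 0.891  0.717 -0.791] F [ 1.  -1.6  4. ] p [ 0.6226 -0.1251  0.1552] op 0.161 q [ 0.86  0.52 -1.01  1.51  0.44  1.37  1.68]
```

```bash
python3 tq.py 8; python3 -c "
from h import *
s=r.state();print(s['joint_efforts'],s['joint_vel'])"
```

```text
t 27.15 yaw 1.866 turned 0.479 Mz [-0.029 -0.067 -0.029 -0.023  0.005  0.001  0.054  0.063] mean -0.0031 j7 [-0.791 -0.367 -0.105 -0.002  0.021  0.016  0.004 -0.008] F [ 0.8 -1.7  3.8] p [ 0.6226 -0.125   0.1552] op 0.160 q [ 0.86  0.52 -1.01  1.51  0.44  1.37  1.68]
[-8.27367157e-01 -5.88081586e+01 -1.68646288e+01 -3.44890094e+01
 -5.63441198e-01  2.30352706e-01 -8.30624253e-03] [-0.00081709 -0.00110675  0.0018422  -0.00313016 -0.00170737  0.00071086
 -0.00243049]
```

Request:
{"method": "carry_out", "body": {"series": [[0.05,0,0,0,0.06],[0.05,0,0,0,0.12],[0.05,0,0,0,0.18],[0.05,0,0,0,0.24],[0.05,0,0,0,0.24],[0.05,0,0,0,0.24],[0.05,0,0,0,0.24],[0.05,0,0,0,0.24]]}}

```text
time: 28.15
ee_pos: [0.6226, -0.1251, 0.1552]
ee_rot: [[-0.007, -0.998, -0.056], [-0.0, -0.056, 0.998], [-1.0, 0.007, 0.0]]
wrist_force: [1.1, -1.4, 3.6]
opening: 0.16
```

```bash
python3 tq.py 5
```

```text
t 28.35 yaw 1.626 turned 0.719 Mz [0.107 0.063 0.058 0.066 0.042] mean 0.0671 j7 [-0.019 -0.02  -0.022 -0.024 -0.025] F [ 0.9 -1.7  3.4] p [ 0.6226 -0.1251  0.1552] op 0.164 q [ 0.83  0.5  -0.97  1.51  0.42  1.36  1.46]
```

Request:
{"method": "carry_out", "body": {"series": [[0.05,0,0,0,0.05],[0.05,0,0,0,0.1],[0.05,0,0,0,0.15],[0.05,0,0,0,0.15],[0.05,0,0,0,0.15],[0.05,0,0,0,0.15],[0.05,0,0,0,0.15],[0.05,0,0,0,0.15]]}}

```text
time: 29.35
ee_pos: [0.6226, -0.1251, 0.1552]
ee_rot: [[-0.007, -0.996, 0.094], [-0.0, 0.094, 0.996], [-1.0, 0.007, -0.001]]
wrist_force: [0.5, -1.7, 3.8]
opening: 0.162
```

```bash
python3 tq.py 4
```

```text
t 29.50 yaw 1.477 turned 0.869 Mz [ 0.019 -0.013  0.042  0.052] mean 0.0250 j7 [-0.023 -0.026 -0.027 -0.028] F [ 0.9 -1.6  3.6] p [ 0.6226 -0.1251  0.1552] op 0.161 q [ 0.82  0.49 -0.94  1.51  0.4   1.35  1.32]
```

At rest after turning, the j7 effort settles near -0.028, which matches the stated 0.03 N m free-turning drag. I continue.

Request:
{"method": "carry_out", "body": {"series": [[0.05,0,0,0,0.06],[0.05,0,0,0,0.12],[0.05,0,0,0,0.18],[0.05,0,0,0,0.24],[0.05,0,0,0,0.24],[0.05,0,0,0,0.24],[0.05,0,0,0,0.24],[0.05,0,0,0,0.24]]}}

```text
time: 30.5
ee_pos: [0.6227, -0.1251, 0.1552]
ee_rot: [[-0.007, -0.945, 0.328], [-0.0, 0.328, 0.945], [-1.0, 0.007, -0.002]]
wrist_force: [1.8, -2.1, 3.6]
opening: 0.162
```

```bash
python3 tq.py 3
```

```text
t 30.60 yaw 1.237 turned 1.109 Mz [0.072 0.032 0.002] mean 0.0353 j7 [-0.017 -0.022 -0.023] F [ 1.6 -2.3  3.9] p [ 0.6226 -0.1251  0.1552] op 0.161 q [ 0.79  0.47 -0.89  1.51  0.37  1.35  1.1 ]
```

Request:
{"method": "carry_out", "body": {"series": [[0.05,0,0,0,0.06],[0.05,0,0,0,0.12],[0.05,0,0,0,0.18],[0.05,0,0,0,0.24],[0.05,0,0,0,0.24],[0.05,0,0,0,0.24],[0.05,0,0,0,0.24],[0.05,0,0,0,0.24]]}}

```text
time: 31.6
ee_pos: [0.6227, -0.1252, 0.1552]
ee_rot: [[-0.007, -0.84, 0.543], [-0.0, 0.543, 0.84], [-1.0, 0.006, -0.004]]
wrist_force: [0.3, -1.7, 3.2]
opening: 0.161
```

```bash
python3 tq.py 3
```

```text
t 31.70 yaw 0.997 turned 1.349 Mz [0.055 0.012 0.025] mean 0.0304 j7 [-0.019 -0.022 -0.023] F [ 0.7 -2.2  3.2] p [ 0.6226 -0.1252  0.1552] op 0.158 q [ 0.76  0.46 -0.85  1.51  0.35  1.34  0.88]
```

Request:
{"method": "carry_out", "body": {"series": [[0.05,0,0,0,0.06],[0.05,0,0,0,0.12],[0.05,0,0,0,0.18],[0.05,0,0,0,0.24],[0.05,0,0,0,0.24],[0.05,0,0,0,0.24],[0.05,0,0,0,0.24],[0.05,0,0,0,0.24]]}}

```text
time: 32.7
ee_pos: [0.6226, -0.1252, 0.1552]
ee_rot: [[-0.007, -0.687, 0.727], [-0.0, 0.727, 0.687], [-1.0, 0.005, -0.005]]
wrist_force: [1.2, -3.3, 3.9]
opening: 0.16
```

```bash
python3 tq.py 3
```

```text
t 32.80 yaw 0.757 turned 1.589 Mz [0.009 0.011 0.037] mean 0.0188 j7 [-0.019 -0.022 -0.023] F [ 0.8 -3.2  3.8] p [ 0.6226 -0.1252  0.1552] op 0.158 q [ 0.73  0.44 -0.8   1.51  0.32  1.33  0.65]
```

Request:
{"method": "carry_out", "body": {"series": [[0.05,0,0,0,0.06],[0.05,0,0,0,0.12],[0.05,0,0,0,0.18],[0.05,0,0,0,0.24],[0.05,0,0,0,0.24],[0.05,0,0,0,0.24],[0.05,0,0,0,0.24],[0.05,0,0,0,0.24]]}}

```text
time: 33.8
ee_pos: [0.6226, -0.1253, 0.1552]
ee_rot: [[-0.007, -0.495, 0.869], [-0.0, 0.869, 0.495], [-1.0, 0.003, -0.006]]
wrist_force: [0.4, -3.6, 4.0]
opening: 0.16
```

```bash
python3 tq.py 3
```

```text
t 33.90 yaw 0.517 turned 1.828 Mz [0.02  0.037 0.061] mean 0.0394 j7 [-0.019 -0.022 -0.023] F [ 0.7 -3.   3.8] p [ 0.6226 -0.1253  0.1552] op 0.164 q [ 0.7   0.43 -0.76  1.51  0.3   1.32  0.43]
```

Request:
{"method": "carry_out", "body": {"series": [[0.05,0,0,0,0.06],[0.05,0,0,0,0.12],[0.05,0,0,0,0.18],[0.05,0,0,0,0.24],[0.05,0,0,0,0.24],[0.05,0,0,0,0.24],[0.05,0,0,0,0.24],[0.05,0,0,0,0.24]]}}

```text
time: 34.9
ee_pos: [0.6226, -0.1253, 0.1552]
ee_rot: [[-0.007, -0.274, 0.962], [-0.0, 0.962, 0.274], [-1.0, 0.002, -0.007]]
wrist_force: [0.5, -4.0, 5.2]
opening: 0.16
```

```bash
python3 tq.py 3
```

```text
t 35.00 yaw 0.278 turned 2.068 Mz [ 0.05  -0.053  0.022] mean 0.0063 j7 [-0.019 -0.021 -0.023] F [ 0.4 -3.4  4.5] p [ 0.6226 -0.1253  0.1552] op 0.154 q [ 0.67  0.42 -0.72  1.51  0.28  1.32  0.2 ]
```

Request:
{"method": "carry_out", "body": {"series": [[0.05,0,0,0,0.06],[0.05,0,0,0,0.12],[0.05,0,0,0,0.18],[0.05,0,0,0,0.24],[0.05,0,0,0,0.24],[0.05,0,0,0,0.24],[0.05,0,0,0,0.24],[0.05,0,0,0,0.24]]}}

```text
time: 36.0
ee_pos: [0.6225, -0.1254, 0.1552]
ee_rot: [[-0.007, -0.038, 0.999], [-0.0, 0.999, 0.038], [-1.0, 0.0, -0.007]]
wrist_force: [-0.9, -3.3, 4.3]
opening: 0.164
```

```bash
python3 tq.py 3
```

```text
t 36.10 yaw 0.038 turned 2.308 Mz [-0.011  0.038  0.045] mean 0.0242 j7 [-0.024 -0.026 -0.028] F [-0.5 -3.5  4.3] p [ 0.6225 -0.1254  0.1551] op 0.159 q [ 0.64  0.41 -0.67  1.52  0.26  1.31 -0.02]
```

The effort is 0.005 higher than the steady pattern, which may be first contact. Finer steps now.

Request:
{"method": "carry_out", "body": {"series": [[0.05,0,0,0,0.05],[0.05,0,0,0,0.1],[0.05,0,0,0,0.12],[0.05,0,0,0,0.12],[0.05,0,0,0,0.12],[0.05,0,0,0,0.12],[0.05,0,0,0,0.12],[0.05,0,0,0,0.12]]}}

```text
time: 37.1
ee_pos: [0.6225, -0.1254, 0.1552]
ee_rot: [[-0.007, 0.082, 0.997], [-0.0, 0.997, -0.082], [-1.0, -0.001, -0.007]]
wrist_force: [-1.3, -2.6, 4.5]
opening: 0.155
```

```bash
python3 tq.py 3
```

```text
t 37.20 yaw -0.082 turned 2.428 Mz [0.01  0.024 0.065] mean 0.0328 j7 [-0.025 -0.027 -0.029] F [-1.1 -3.1  4.5] p [ 0.6225 -0.1254  0.1551] op 0.164 q [ 0.63  0.4  -0.65  1.52  0.25  1.31 -0.14]
```

Request:
{"method": "carry_out", "body": {"series": [[0.05,0,0,0,0.05],[0.05,0,0,0,0.1],[0.05,0,0,0,0.14],[0.05,0,0,0,0.14],[0.05,0,0,0,0.14],[0.05,0,0,0,0.14],[0.05,0,0,0,0.14],[0.05,0,0,0,0.14]]}}

```text
time: 38.2
ee_pos: [0.6225, -0.1254, 0.1551]
ee_rot: [[-0.007, 0.22, 0.975], [-0.0, 0.975, -0.22], [-1.0, -0.002, -0.007]]
wrist_force: [-0.6, -3.1, 5.1]
opening: 0.158
```

```bash
python3 tq.py 3
```

```text
t 38.30 yaw -0.222 turned 2.568 Mz [0.063 0.042 0.033] mean 0.0461 j7 [-0.043 -0.046 -0.049] F [-0.9 -3.3  4.7] p [ 0.6225 -0.1254  0.1552] op 0.165 q [ 0.61  0.4  -0.63  1.52  0.24  1.31 -0.27]
```

The effort rises to -0.049: the spindle is on the glass. I watch for the first click.

Request:
{"method": "carry_out", "body": {"series": [[0.05,0,0,0,0.05],[0.05,0,0,0,0.1],[0.05,0,0,0,0.14],[0.05,0,0,0,0.14],[0.05,0,0,0,0.14],[0.05,0,0,0,0.14],[0.05,0,0,0,0.14],[0.05,0,0,0,0.14]]}}

```text
time: 39.3
ee_pos: [0.6225, -0.1254, 0.1552]
ee_rot: [[-0.007, 0.354, 0.935], [-0.0, 0.935, -0.354], [-1.0, -0.003, -0.007]]
wrist_force: [-1.5, -3.8, 5.7]
opening: 0.162
```

```bash
python3 tq.py 3
```

```text
t 39.40 yaw -0.362 turned 2.708 Mz [0.043 0.058 0.03 ] mean 0.0437 j7 [-0.023 -0.025 -0.027] F [-1.9 -3.6  5.2] p [ 0.6225 -0.1254  0.1551] op 0.156 q [ 0.59  0.39 -0.61  1.52  0.23  1.31 -0.4 ]
```

The effort dropped to -0.027, so the first click has happened. Continuing.

Request:
{"method": "carry_out", "body": {"series": [[0.05,0,0,0,0.05],[0.05,0,0,0,0.1],[0.05,0,0,0,0.15],[0.05,0,0,0,0.15],[0.05,0,0,0,0.15],[0.05,0,0,0,0.15],[0.05,0,0,0,0.15],[0.05,0,0,0,0.15]]}}

```text
time: 40.4
ee_pos: [0.6224, -0.1254, 0.1551]
ee_rot: [[-0.007, 0.489, 0.872], [-0.0, 0.872, -0.489], [-1.0, -0.004, -0.006]]
wrist_force: [-2.1, -3.6, 4.7]
opening: 0.163
```

```bash
python3 tq.py 3
```

```text
t 40.50 yaw -0.511 turned 2.857 Mz [0.003 0.031 0.009] mean 0.0141 j7 [-0.013 -0.013 -0.013] F [-2.1 -3.7  4.8] p [ 0.6224 -0.1254  0.1551] op 0.166 q [ 0.58  0.39 -0.58  1.52  0.22  1.3  -0.54]
```

Request:
{"method": "carry_out", "body": {"series": [[0.05,0,0,0,0.05],[0.05,0,0,0,0.1],[0.05,0,0,0,0.15],[0.05,0,0,0,0.15],[0.05,0,0,0,0.15],[0.05,0,0,0,0.15],[0.05,0,0,0,0.15],[0.05,0,0,0,0.15]]}}

```text
time: 41.5
ee_pos: [0.6224, -0.1254, 0.1551]
ee_rot: [[-0.008, 0.613, 0.79], [-0.0, 0.79, -0.613], [-1.0, -0.005, -0.006]]
wrist_force: [-1.7, -3.2, 5.0]
opening: 0.165
```

```bash
python3 tq.py 3
```

```text
t 41.60 yaw -0.660 turned 3.005 Mz [-0.022 -0.026 -0.001] mean -0.0161 j7 [0.003 0.003 0.003] F [-2.  -3.2  5.4] p [ 0.6224 -0.1254  0.1551] op 0.161 q [ 0.56  0.38 -0.56  1.52  0.21  1.3  -0.68]
```

Request:
{"method": "carry_out", "body": {"series": [[0.05,0,0,0,0.05],[0.05,0,0,0,0.1],[0.05,0,0,0,0.1],[0.05,0,0,0,0.1],[0.05,0,0,0,0.1],[0.05,0,0,0,0.1],[0.05,0,0,0,0.1],[0.05,0,0,0,0.1]]}}

```text
time: 42.6
ee_pos: [0.6224, -0.1253, 0.1552]
ee_rot: [[-0.007, 0.687, 0.727], [-0.0, 0.727, -0.687], [-1.0, -0.005, -0.005]]
wrist_force: [-1.5, -3.6, 5.3]
opening: 0.158
```

```bash
python3 tq.py 3
```

```text
t 42.70 yaw -0.758 turned 3.103 Mz [-0.015  0.004  0.015] mean 0.0013 j7 [0.003 0.003 0.003] F [-1.8 -3.5  4.7] p [ 0.6223 -0.1254  0.1551] op 0.159 q [ 0.55  0.38 -0.54  1.52  0.2   1.3  -0.78]
```

Request:
{"method": "carry_out", "body": {"series": [[0.05,0,0,0,0.05],[0.05,0,0,0,0.1],[0.05,0,0,0,0.12],[0.05,0,0,0,0.12],[0.05,0,0,0,0.12],[0.05,0,0,0,0.12],[0.05,0,0,0,0.12],[0.05,0,0,0,0.12]]}}

```text
time: 43.7
ee_pos: [0.6223, -0.1253, 0.1551]
ee_rot: [[-0.008, 0.768, 0.641], [-0.0, 0.641, -0.768], [-1.0, -0.006, -0.005]]
wrist_force: [-2.1, -3.5, 4.3]
opening: 0.166
```

```bash
python3 tq.py 3
```

```text
t 43.80 yaw -0.876 turned 3.221 Mz [ 0.032 -0.03   0.061] mean 0.0211 j7 [0.001 0.001 0.001] F [-2.4 -3.4  4.7] p [ 0.6223 -0.1254  0.1551] op 0.159 q [ 0.53  0.38 -0.52  1.52  0.19  1.3  -0.89]
```

At rest the clutch shows almost no load between clicks. I sample while it is still moving slowly, to catch the next peak.

Request:
{"method": "carry_out", "body": {"series": [[0.05,0,0,0,0.02],[0.05,0,0,0,0.04],[0.05,0,0,0,0.06],[0.05,0,0,0,0.08],[0.05,0,0,0,0.1],[0.05,0,0,0,0.12],[0.05,0,0,0,0.14],[0.05,0,0,0,0.16]]}}

```text
time: 44.8
ee_pos: [0.6223, -0.1253, 0.1552]
ee_rot: [[-0.008, 0.859, 0.511], [-0.0, 0.511, -0.859], [-1.0, -0.007, -0.004]]
wrist_force: [-2.2, -3.1, 4.9]
opening: 0.161
```

```bash
python3 tq.py 8
```

```text
t 45.15 yaw -1.034 turned 3.379 Mz [ 0.063  0.075  0.013 -0.046  0.027  0.006 -0.003  0.025] mean 0.0199 j7 [ 0.273  0.155 -0.251 -0.091 -0.024 -0.006 -0.001 -0.   ] F [-2.3 -3.4  5. ] p [ 0.6223 -0.1253  0.1551] op 0.158 q [ 0.51  0.37 -0.5   1.52  0.18  1.3  -1.04]
```

By bounds, the ratchet angle is now between 0.81 and 1.25: contact fell between turns 2.43 and 2.57, and the ratchet was below 0.3 until then. Another 0.35 rad puts it between 1.16 and 1.60, which is two to three clicks under any reading.

Request:
{"method": "carry_out", "body": {"series": [[0.05,0,0,0,0.05],[0.05,0,0,0,0.1],[0.05,0,0,0,0.15],[0.05,0,0,0,0.15],[0.05,0,0,0,0.15],[0.05,0,0,0,0.15],[0.05,0,0,0,0.15],[0.05,0,0,0,0.15]]}}

```text
time: 46.15
ee_pos: [0.6222, -0.1253, 0.1551]
ee_rot: [[-0.008, 0.925, 0.379], [-0.0, 0.379, -0.925], [-1.0, -0.007, -0.003]]
wrist_force: [-2.8, -3.4, 4.8]
opening: 0.159
```

```bash
python3 tq.py 3
```

```text
t 46.25 yaw -1.182 turned 3.527 Mz [-0.033 -0.017  0.031] mean -0.0066 j7 [0.001 0.    0.001] F [-2.  -3.5  5.2] p [ 0.6222 -0.1253  0.1551] op 0.163 q [ 0.5   0.37 -0.47  1.52  0.17  1.3  -1.18]
```

```bash
python3 - <<'E'
from h import *
f=snap('scene','q_scene.png')
a=f['frame'][150:230,220:300][:,:,::-1]
b=cv2.imread('pics/p_scene.png')[150:230,220:300]
cv2.imwrite('pics/q.png',np.hstack([cv2.resize(x,None,fx=5,fy=5,interpolation=cv2.INTER_CUBIC) for x in(b,a)]))
E
```

```text
(no output)
```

View pics/q.png

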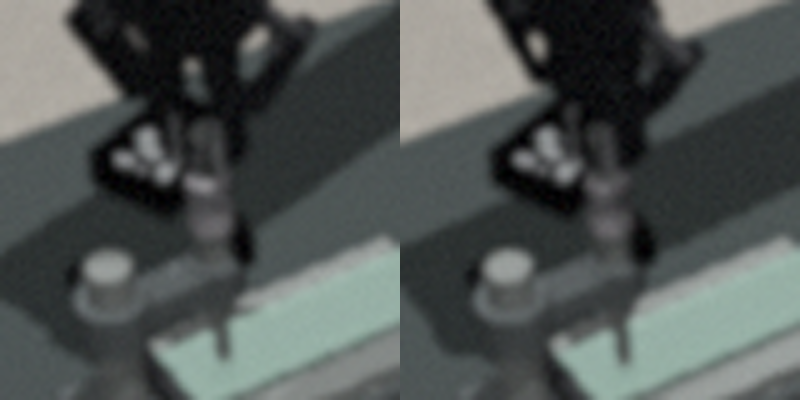

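Spindle tip in the crop dropped from row 357 to 367, about 4 mm, and it now reaches the glass. Last bit of slip:

Request:
{"method": "carry_out", "body": {"series": [[0.05,0,0,0,0.03],[0.05,0,0,0,0.06],[0.05,0,0,0,0.09],[0.05,0,0,0,0.12],[0.05,0,0,0,0.15],[0.05,0,0,0,0.18],[0.05,0,0,0,0.21],[0.05,0,0,0,0.24]]}}

```text
time: 47.3
ee_pos: [0.6222, -0.1252, 0.1551]
ee_rot: [[-0.008, 0.989, 0.15], [0.0, 0.15, -0.989], [-1.0, -0.008, -0.001]]
wrist_force: [-2.7, -4.1, 4.8]
opening: 0.161
```

```bash
python3 tq.py 8
```

```text
t 47.65 yaw -1.420 turned 3.765 Mz [ 0.025  0.023 -0.046  0.032  0.008  0.001 -0.021 -0.03 ] mean -0.0010 j7 [ 0.451  0.269 -0.377 -0.139 -0.036 -0.007 -0.     0.001] F [-2.4 -3.5  5.1] p [ 0.6221 -0.1252  0.1551] op 0.162 q [ 0.47  0.36 -0.44  1.53  0.16  1.29 -1.41]
```

Torque at rest is now nil, so I check the spindle's actual drop in the pictures as independent evidence of contact.

```bash
python3 - <<'E'
from h import *
f=snap('scene','r_scene.png')
for z in(.048,.052): print(z,proj(f,(.6233,-.1245,z)))
for n in('m','n','o','p','q','r'):
    g=cv2.imread(f'pics/{n}_scene.png').astype(float).mean(2)
    for cs in((263,266),):
        pr=g[212:232,cs[0]:cs[1]].mean(1)
        d=np.gradient(cv2.GaussianBlur(pr.reshape(-1,1),(0,0),.8)[:,0])
        i=int(np.argmax(d)); s=i+.5*(d[i-1]-d[i+1])/(d[i-1]-2*d[i]+d[i+1])
        print(n,'edge row %.2f'%(212+s),np.round(pr).astype(int))
E
```

```text
0.048 [np.float64(264.09001039946287), np.float64(221.90192157907836)]
0.052 [np.float64(263.9935024739524), np.float64(220.8917245668988)]
m edge row 221.23 [ 67  78  87  92  94  98  98  98 104 121 142 153 154 158 160 160 158 146
 125 115]
n edge row 221.24 [ 65  74  84  92  96  98  97  99 105 122 143 154 158 159 160 163 159 146
 127 116]
o edge row 221.23 [ 65  74  84  92  96  99  99  99 107 123 144 156 158 160 162 164 161 147
 128 118]
p edge row 221.24 [ 66  73  84  92  96 100  99  99 106 123 144 156 158 160 161 164 161 147
 129 117]
q edge row 222.14 [ 70  79  88  94  95  99 100  99 101 111 126 145 155 160 162 164 160 147
 127 117]
r edge row 222.23 [ 71  78  87  94  96  99  99  98 102 110 125 145 156 159 161 164 161 148
 127 117]
```

```bash
python3 - <<'E'
from h import *
def ed(g):
    out=[]
    for cs in((262,264),(263,266),(264,266),(265,267)):
        pr=g[212:232,cs[0]:cs[1]].mean(1)
        d=np.gradient(cv2.GaussianBlur(pr.reshape(-1,1),(0,0),.8)[:,0])
        i=int(np.argmax(d)); s=i+.5*(d[i-1]-d[i+1])/(d[i-1]-2*d[i]+d[i+1]); out.append(212+s)
        # area-based: level fill between dark=99 and light=158
        out.append(np.sum((158-np.clip(pr[6:14],99,158))/59))
    return np.round(out,2)
for n in('m','n','o','p','q','r'):
    print(n,ed(cv2.imread(f'pics/{n}_scene.png').astype(float).mean(2)))
for i in range(3): print(ed(r.grab_frame('scene')['frame'].astype(float).mean(2)))
print(r.state()['time'])
E
```

```text
m [215.71   1.9  221.23   3.97 221.3    4.22 212.96   2.83]
n [215.64   1.75 221.24   3.83 221.33   4.09 213.33   2.69]
o [215.68   1.68 221.23   3.74 221.34   4.03 213.44   2.56]
p [215.65   1.68 221.24   3.76 221.35   4.05 213.35   2.61]
q [215.69   1.98 222.14   4.57 222.23   4.95 212.93   3.19]
r [215.64   1.94 222.23   4.56 222.3    4.91 222.53   3.19]
[215.61   1.99 222.23   4.56 222.3    4.91 222.45   3.25]
[215.64   1.99 222.25   4.56 222.28   4.89 212.96   3.23]
[215.58   1.98 222.27   4.6  222.27   4.92 212.99   3.23]
47.85
```

Filled-area edge measure: the spindle dropped about 0.88 px (≈3.5 mm) in total and did not move over the last 0.24 rad. So it rests on the glass and only the clutch was slipping. The estimated ratchet angle is about 1.4–1.6. I let go and rise straight up.

Request:
{"method": "carry_out", "body": {"series": [[0.25,0,0,0,0],[0.35,0,0,0,0],[0.45,0,0,0,0],[0.45,0,0,0,0],[0.45,-0.5,0,0,0],[0.45,-2,0,0,0],[0.45,-4,0,0,0],[0.45,-6,0,0,0]]}}

```text
time: 48.85
ee_pos: [0.623, -0.1252, 0.2175]
ee_rot: [[-0.007, 0.989, 0.151], [-0.0, 0.151, -0.989], [-1.0, -0.006, -0.001]]
wrist_force: [0.8, -0.6, 0.1]
opening: 0.45
```

Request:
{"method": "carry_out", "body": {"series": [[0.45,-3,0,0,0],[0.45,-5,-3,0,0],[0.45,-6,-7,0,0],[0.45,-6,-11,0,0],[0.45,-6,-15,0,0],[0.45,-6,-18,0,0],[0.45,-6,-19,0,0],[0.45,-6,-19,0,0]]}}

```text
time: 49.85
ee_pos: [0.436, -0.1538, 0.2798]
ee_rot: [[-0.005, 0.989, 0.15], [-0.001, 0.15, -0.989], [-1.0, -0.005, 0.0]]
wrist_force: [0.1, 0.3, -1.0]
opening: 0.45
```

```bash
python3 - <<'E'
from h import *
st()
ims=[]
for c in('scene','top'):
    f=snap(c,f's_{c}.png')
    w=warp(f,.048,.45,.67,-.19,-.06,s=2500); ims.append(cv2.convertScaleAbs(w,alpha=1.8,beta=-60))
cv2.imwrite('pics/s.png',cv2.cvtColor(np.hstack(ims),cv2.COLOR_RGB2BGR))
g=cv2.imread('pics/s_scene.png').astype(float).mean(2)
pr=g[212:232,264:266].mean(1);print(np.sum((158-np.clip(pr[6:14],99,158))/59))
cv2.imwrite('pics/sz.png',cv2.resize(cv2.imread('pics/s_scene.png')[150:250,200:340],None,fx=5,fy=5,interpolation=cv2.INTER_CUBIC))
E
```

```text
t 49.85 p [ 0.436  -0.1538  0.2798] jaw -81.36 tilt [-0.005 -0.001 -1.   ] F [ 0.06  0.29 -0.96] M [ 0.002 -0.027  0.019] op 0.45 q [ 0.654 -0.065 -0.387  1.734 -0.022  1.473 -1.15 ]
5.186440677966102
```

View pics/s.png

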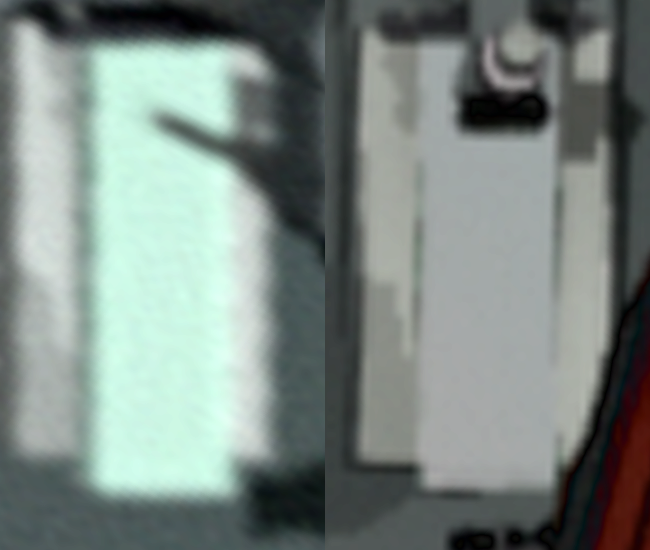

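View pics/sz.png

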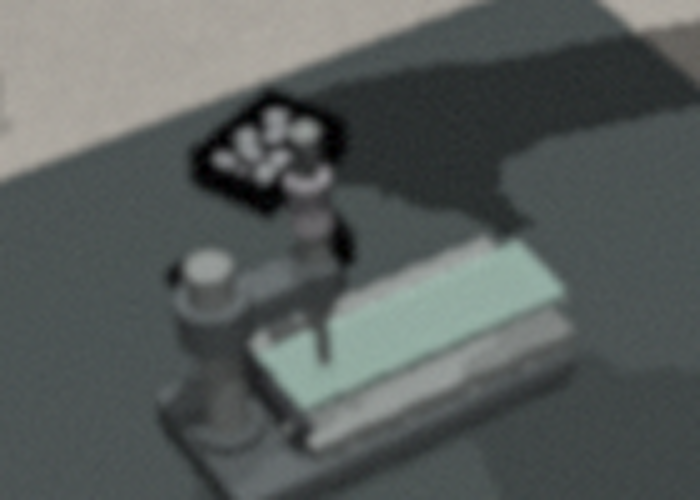

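View pics/s_top.png

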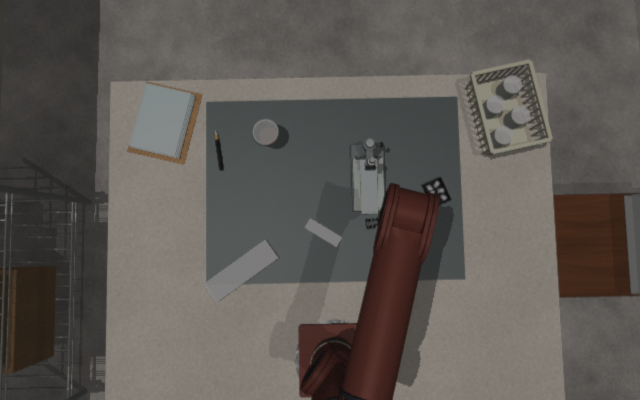

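The pane spans columns 418–556 in the rectified top view and the table 360–612, so their centres agree within about 0.5 mm. Its end is against the stop, the spindle is on the glass, and the bystanders have not moved. I hand the job in.

```bash
python3 -c "
from bench import r
print(r.job_done()); print(r.state()['time'])"
```

```text
the job is handed in; nothing more can be done
None
the job is handed in; nothing more can be done
```

The middle-sized strip is gauged and nipped under the spindle. I laid it flat on the table and slid it under the spindle until it sat against the back stop; pushing with 15.5 N moved it no further. I then let go, gripped only the ratchet knob and turned it clockwise 3.77 rad in one stroke. The hand is clear, and the job was handed in at about 50 s of the 72 s allowed.

**Last checks**
- **Position:** the glass is centred to within about 0.5 mm, straight, with its end at the stop.
- **Spindle:** it came down about 3.5 mm and stayed put through the last 0.24 rad of turning, so it was on the glass and only the ratchet was slipping.
- **Other things:** the cup, cutter, clip box and the other two strips have not moved.

**What disagreed**
- **Tool height:** the reported tool position was about 38 mm too low compared with the cameras and touch. My first grasp closed on air above the glass, so I corrected the heights from the pictures and contact force.
- **Clicks:** only the first click showed clearly, with joint-7 effort rising to about 0.05 N m and then dropping. The later clicks did not show in readings taken at rest. I inferred two to three clicks from geometry: contact came at 2.43–2.57 rad of turning, which puts the ratchet angle at about 1.2–1.6 rad. I did not see it directly.

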